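# Release a stuck sample tray with the emergency release pin

## Robot

A 7-joint arm with a two-finger parallel gripper is mounted at the origin on the work surface. World frame = base frame: x ahead of the robot, y to its left, z up, the work surface at z = 0. Lengths are in m, angles in rad, forces in N, time in s.
With the tool pointing down it reaches from about 0.4 to 0.85 m from the base axis. Payload 4.5 kg.
Tool frame: the origin (TCP) lies between the finger pads; the fingertips stand 14 mm ahead of it and the grasp point (between the pads) lies 5 mm behind it; y points along the fingers, z is the direction in which the jaws open and shut, and the axes are right-handed (so a half turn about y gives the same grasp; the last joint's range is limited). The gripper opens to 85 mm and grips with 20 to 120 N. Pads are 22 mm wide; open, the fingers measure 114 mm over their backs; the gripper's body (76 mm by 85 mm) begins 54 mm behind the grasp point. The pads swing forward as they close: fully open they stand 13 mm farther back than shut.
Start: joints at [-1.199, 0.689, -0.195, 1.565, 0.157, 0.902, -0.215], TCP at [0.207, 0.59, 0.245] pointing down, gripper open.
Joint ranges: [-3.01, 3.01], [-0.46, 2.08], [-1.47, 1.51], [0.13, 2.56], [-1, 4.14], [0.04, 2.09], [-2.66, 2.66]. Speed limits (rad/s): [2.57, 2.57, 3.14, 3.14, 3.14, 3.14, 3.14].

## Interface

Orientations are given as [roll, pitch, yaw] about the fixed x, y, z axes, in that order (R = Rz(yaw) Ry(pitch) Rx(roll)).
In Python, from workcell import bot, viewer gives the robot as it stands. The module is installed in compiled form; this text tells all that it offers.
- The arm moves only by the tool move_arm, never from a script. Its argument "commands" is a list of rows, each a list of 3 entries, a list of its own where there are three numbers: the shift along the tool's x, y, z in m, then the turn, a rotation vector about the tool's x, y, z in rad, then the opening, from -1 (shut) to 1 (fully open), so that 0 is half open. A call has exactly 8 rows; each row is the pose to reach, as a shift and turn from the pose commanded when the call began, along the tool's axes at that moment; what a row does not reach only later rows make up. A row lasts 1/10 s, in which the tool goes at most 50 mm and 8.59 degrees, less where a joint would pass 70% of its speed; a pose out of reach is approached as far as the arm can. A call with a gripper value outside its range is refused whole. The fingers move at their own pace and stop on an object; "force" is the grip in N (left out, the last holds). Time passes only in rows, so rows that repeat a pose let the fingers close, or fill a call up. It gives the time, the measured TCP pose, the force and the opening at its end, in the units of the state.
- bot.sense(): the state, without advancing time (a new reading comes with each control period).
- viewer.capture(name): name is "scene" or "top"; returns a dict with "pixels" (420x560x3 uint8, red, green, blue), "fx", "fy", "cx", "cy" (pixels), "T" (4x4, takes a point from camera to world coordinates). Camera axes: x right, y down, z forward; pixel columns grow to the right and rows downward; lengths in m; the calibration is good to about 2 mm. A picture is of the moment at which its call begins. There is no depth.
- bot.sign_off(): hands the job in, once; it reports no verdict.
Trained networks look in a picture, given as the dict that the camera call returned (one of the last four; its "shot" number tells which), for a name from the list of things; names that differ only in an ending like _2 or _b are one class to them, and where a whole thing is asked for, a point or a joint stands for the part that bears it (a point fixed in the world has none). Each returns a list of dicts, best first, with "score" (0 to 1); they miss things now and then, are a little off and sometimes report something else, mostly with a low value. They report only what shows in the picture. A call takes as long as a camera call. They do not tell look-alikes from the thing itself.
- viewer.spot_in(picture, label): "bbox" ([left, top, width, height] in pixels, round what is visible of it).
- viewer.cut_out(picture, label): "pixels" (420x560 bool, what is visible of it) and "bbox" ([left, top, width, height] in pixels, round what is visible of it).
- viewer.tip_of(picture, label): "uv" ([column, row] in pixels: a listed point, or the origin of a listed thing).
The state is a dict: "clock": time; "joint_pos": joint angles; "dq": joint speeds; "joint_efforts": joint torques, N m; "ee_pos": TCP position; "tool_rot": TCP orientation; "contact_force": force on the tool from outside, world axes, zero at the start; "ft_torque": the same for the moment, N m; "opening": finger opening in m.
Only numpy, scipy, OpenCV 4.12 (cv2) and the standard library are available. Lean on these libraries where they do the work, as an engineer would, in place of code of your own. Each camera call takes 0.05 s, during which the arm holds its last target.

## Task

The blue-fronted sample tray of the white dock is locked shut. Take the yellow-handled release pin from its rack, reach with it through the yellow-ringed hole in the top of the dock and gently press the hidden spring latch, never with more than 25 N, holding it down until the tray has come all the way out. Then stand the pin back upright in its empty socket of the rack, collar down on the plate, let go, and leave everything else where it is.

Things in the scene. Friction and masses are not known exactly. Their poses are not given: they have to be found in the camera images.
- pin: release pin, about 90 g, upright in one socket of the rack: yellow handle 18 x 18 mm, 48 mm high, on a steel collar 26 mm diameter, 4 mm thick, on a steel shaft 8 mm diameter, 80 mm long, round-nosed. Origin at the nose, z up the shaft: collar underside at z = 80 mm, handle from 84 to 132 mm, flat sides along x and y. In the rack its collar rests on the plate, the nose 20 mm above the table
- pin_tip (a point): the nose of the pin's shaft (the pin's origin)
- pin_collar (a point): centre of the underside of the pin's collar, 80 mm above the nose
- dock: sample dock, fixed to the table: white housing 160 mm (x) by 130 mm (y) by 100 mm high, aluminium top plate. Origin at the centre of its underside, z up; the blue tray front is on its -x side. Pressing the pin on any part of the dock with more than 25 N damages it
- access_hole (a point): centre of the access hole on the dock's top face, 100 mm above the table, at x = -20, y = 22 mm in the dock frame: vertical round hole, 12 mm diameter, through the 12 mm top plate; a yellow ring around it is 2 mm high, 25 mm outer diameter. Axes as the dock. Under it, unseen, lies a flat sprung latch pad, 26 x 26 mm, its depth unknown and different each time: 18 to 42 mm below the top face
- tray (a joint): travel of the tray out of the dock, m: 0 locked, 0.060 fully out. The latch pad yields from about 4 N, then 1 N per mm more; pressed 5 mm (9 N) it frees the tray, at 9 mm (13 N) it meets a hard stop. Held down, the tray creeps out by its own spring in about 5 s; if the pad is let up before 20 mm of travel, a second notch catches the tray and the pad must be pressed again
- tray_front (a point): middle of the upper edge of the tray's blue front (112 mm wide, 40 mm above the table); it moves with the tray
- rack: tool rack, fixed to the table: aluminium plate 60 mm (x) by 160 mm (y), 14 mm thick, its top face 100 mm above the table on two end walls, with two round through holes 12 mm in diameter. Origin at the centre of its underside, z up
- socket_a (a point): centre of the mouth of one socket on the rack's top face, at y = -42 mm in the rack frame. Axes as the rack
- socket_b (a point): centre of the mouth of the other socket, at y = +42 mm in the rack frame. The pin stands in one socket, the gauge in the other
- gauge: plug gauge standing in the other socket of the rack: same steel shaft and collar as the pin but a round black handle (18 mm diameter, 40 mm high), its top 144 mm above the table. Origin at the shaft tip, z up along it. Bystander
- puck: steel disc, 38 mm diameter, 12 mm high, lying on top of the dock near its right rear corner. Origin at the centre of its underside. Bystander
- wedge: aluminium step wedge, 60 x 30 mm, five steps up to 25 mm high. Origin under its centre. Bystander
- bottle: white closed bottle, 60 mm diameter, 150 mm high, blue cap. Origin at the centre of its underside. Bystander
- bin: blue open bin, 100 x 160 x 50 mm high. Origin at the centre of its underside. Bystander
- thumbscrew: black knob 28 mm diameter, 14 mm high, with a 20 mm steel stud on top. Origin at the centre of its underside. Bystander
- key: red interlock key, 60 x 22 x 12 mm body with a 30 mm steel blade. Origin under the centre of its red body. Bystander
- ball_bar: red ball 24 mm diameter on a thin rod and a dark round foot 56 mm diameter, 80 mm high in all. Origin at the centre of its underside. Bystander
Things that resemble listed ones, but are neither listed nor needed, are in the scene too. What is shaped like the rack but orange or turquoise is not meant.

How it is judged:
By the outcome, as a careful person would: the job done as asked, in the order asked, and still so for the second after the job is handed in, with the robot touching nothing.
It also fails if it takes over 72 s, if anything falls off the work surface, if the arm or the gripper's body presses on something with over 40 N, if the wrist force passes 120 N, or if a joint passes its speed limit or range.

## Working session

There is one attempt and no reset: what is moved stays moved. The work goes in short steps, Python scripts to look and compute and a tool call to move; the robot and the scene stay as the last step left them, time stands still between calls to the robot, and variables do not carry over. Pictures are saved under pics/ and viewed, and the job is handed in when it is done.

Besides the shell and the picture viewer there is one more tool, called after ">>>" as name(argument=value, ...), one argument or row to a line, values as JSON. move_arm: Moves the arm, as the interface text tells. Its arguments: {"type":"object","properties":{"commands":{"type":"array"},"force":{"type":"number"}},"required":["commands"]}

```bash
mkdir -p pics; python3 - <<'E'
from workcell import bot, viewer
import cv2,numpy as np
s=bot.sense();print(s)
for n in("scene","top"):
    p=viewer.capture(n);print(n,p["fx"],p["cx"],p["cy"],np.round(p["T"],3).tolist(),p["shot"])
    cv2.imwrite(f"pics/{n}0.png",p["pixels"][:,:,::-1])
    for l in("pin","pin_collar","dock","access_hole","rack","socket_a","socket_b","gauge","tray_front"):
        r=viewer.tip_of(p,l);print(l,[(np.round(d["uv"],1).tolist(),round(d["score"],2)) for d in r[:3]])
E
```

```text
{'clock': 0.0, 'joint_pos': array([-1.19918261,  0.69000673, -0.19455676,  1.56632574,  0.15729646,
        0.90251105, -0.21512411]), 'dq': array([ 1.66595321e-04, -4.25437413e-05, -1.05053377e-03, -2.37515500e-03,
        5.99057959e-04,  2.09042454e-03, -1.53704357e-03]), 'joint_efforts': array([ 7.37211085e-04, -5.39608705e+01, -1.26655262e+00, -1.58544409e+01,
        9.01980791e-03,  9.49268520e-03,  2.09755264e-06]), 'ee_pos': array([0.206959  , 0.58908293, 0.2444758 ]), 'tool_rot': array([-1.57265019e+00, -1.03733854e-04, -3.37724747e-01]), 'contact_force': array([-0.29927337, -0.50683976,  0.53431523]), 'ft_torque': array([-0.0373678 , -0.01680495,  0.02786779]), 'opening': 0.08552387754235949}
scene 537.1147780220552 268.46562352826254 219.46588149709174 [[-0.522, 0.702, -0.485, 1.253], [0.853, 0.424, -0.303, 0.394], [-0.007, -0.572, -0.82, 1.269], [0.0, 0.0, 0.0, 1.0]] 1
pin []
pin_collar [([197.7, 171.9], 0.54)]
dock [([310.1, 272.8], 0.61)]
access_hole [([323.5, 250.5], 0.86), ([198.4, 173.0], 0.56)]
rack [([215.7, 197.0], 0.94), ([391.8, 221.0], 0.87), ([235.3, 158.9], 
[... 200 characters left out ...]
tray_front [([225.7, 184.1], 0.22)]
top 536.8469943599251 276.1221691765245 218.5324696525484 [[-0.007, -0.989, 0.148, 0.304], [-1.0, 0.006, -0.011, -0.062], [0.01, -0.148, -0.989, 1.737], [0.0, 0.0, 0.0, 1.0]] 2
pin [([341.1, 228.4], 0.58)]
pin_collar [([315.1, 227.9], 0.56), ([344.3, 223.4], 0.42)]
dock [([223.3, 213.8], 0.75)]
access_hole [([210.4, 209.4], 0.85)]
rack [([340.8, 279.5], 0.9), ([329.7, 230.8], 0.82), ([178.9, 298.5], 0.61)]
socket_a [([415.0, 266.2], 0.91), ([187.2, 299.0], 0.86), ([164.1, 294.9], 0.75)]
socket_b [([415.0, 266.2], 0.91), ([187.2, 299.0], 0.86), ([164.1, 294.9], 0.75)]
gauge [([316.6, 224.4], 0.55), ([151.3, 264.0], 0.23)]
tray_front [([206.6, 232.3], 0.54)]
```

View pics/scene0.png

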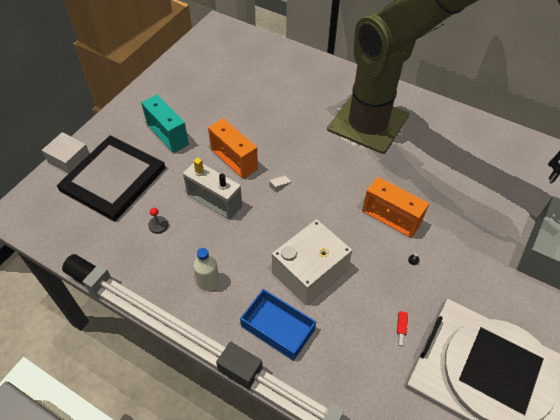

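View pics/top0.png

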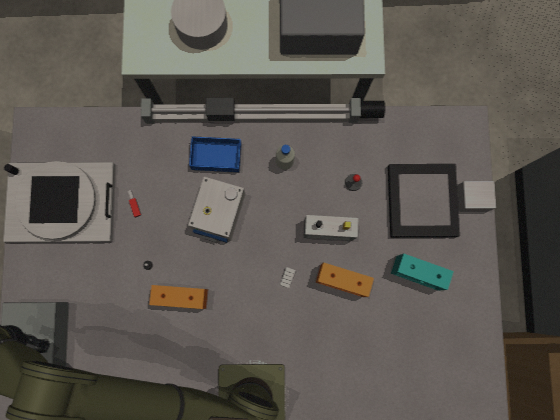

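The scene shows the grey rack at (213,187) with yellow pin (198,165) and black gauge (222,180), and the dock at (312,260) with its ringed hole at (323,252). In the top view the pin is at (347,225), the gauge at (319,224) and the hole at (208,210).

```bash
cat > h.py <<'E'
import numpy as np,cv2
def ray(p,uv):
    T=np.array(p["T"]);d=np.array([(uv[0]-p["cx"])/p["fx"],(uv[1]-p["cy"])/p["fy"],1.]);return T[:3,3],T[:3,:3]@d
def atz(p,uv,z):
    o,d=ray(p,uv);return o+d*(z-o[2])/d[2]
def proj(p,X):
    T=np.array(p["T"]);c=T[:3,:3].T@(np.array(X)-T[:3,3]);return np.array([p["fx"]*c[0]/c[2]+p["cx"],p["fy"]*c[1]/c[2]+p["cy"]])
def crop(p,l,t,w,h,k,name):
    im=p["pixels"][t:t+h,l:l+w,::-1];cv2.imwrite(name,cv2.resize(im,None,fx=k,fy=k,interpolation=cv2.INTER_CUBIC))
E
python3 - <<'E'
from workcell import bot, viewer
from h import *
import pickle
a=viewer.capture("top");b=viewer.capture("scene");pickle.dump((a,b),open("ab.pkl","wb"))
def pair(n,A,B,k):
    f=lambda p,r:cv2.resize(np.ascontiguousarray(p["pixels"][r[1]:r[1]+70,r[0]:r[0]+90,::-1]),None,fx=k,fy=k,interpolation=cv2.INTER_CUBIC)
    cv2.imwrite(n,np.vstack([f(a,A)]) if B is None else np.hstack([f(a,A),f(b,B)]))
crop(a,290,195,80,60,10,"pics/rt.png")
crop(a,175,165,80,80,7,"pics/dt.png")
crop(b,170,145,80,75,8,"pics/rs.png")
crop(b,265,215,100,90,6,"pics/ds.png")
for n,p in(("t",a),("s",b)):
  for l in("pin","gauge","dock","rack"):
    for d in viewer.cut_out(p,l)[:3]: print(n,l,d["bbox"],d["score"])
E
```

```text
t pin [340.2, 218.2, 10.0, 11.1] 0.52
t gauge [313.2, 218.9, 10.2, 10.5] 0.47
t dock [190.5, 181.3, 54.7, 61.4] 0.93
t dock [190.3, 228.7, 36.5, 14.4] 0.3
t rack [305.3, 214.1, 55.6, 23.8] 0.93
t rack [314.5, 264.0, 58.0, 33.7] 0.89
t rack [146.6, 284.1, 60.1, 23.7] 0.64
s pin [195.0, 160.6, 9.9, 29.4] 0.69
s pin [240.1, 289.4, 77.2, 68.5] 0.6
s gauge [218.0, 173.4, 9.0, 17.6] 0.65
s gauge [195.6, 156.6, 8.9, 21.1] 0.46
s dock [274.2, 220.8, 74.9, 84.5] 0.68
s dock [192.2, 155.7, 11.3, 18.8] 0.53
s rack [361.6, 177.6, 69.5, 61.5] 0.88
s rack [206.1, 120.2, 49.6, 56.0] 0.86
s rack [141.2, 95.1, 46.3, 55.0] 0.77
```

View pics/rt.png

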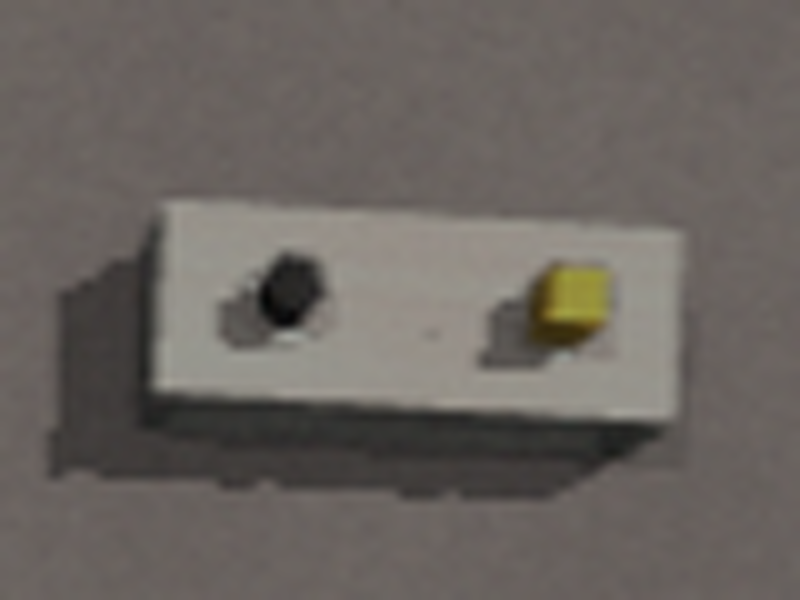

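View pics/dt.png

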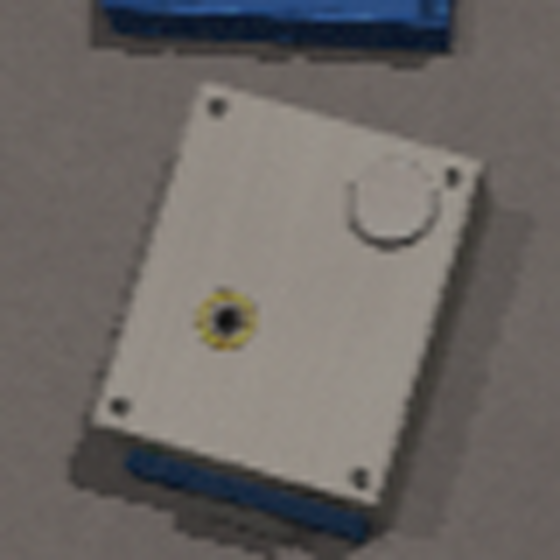

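View pics/rs.png

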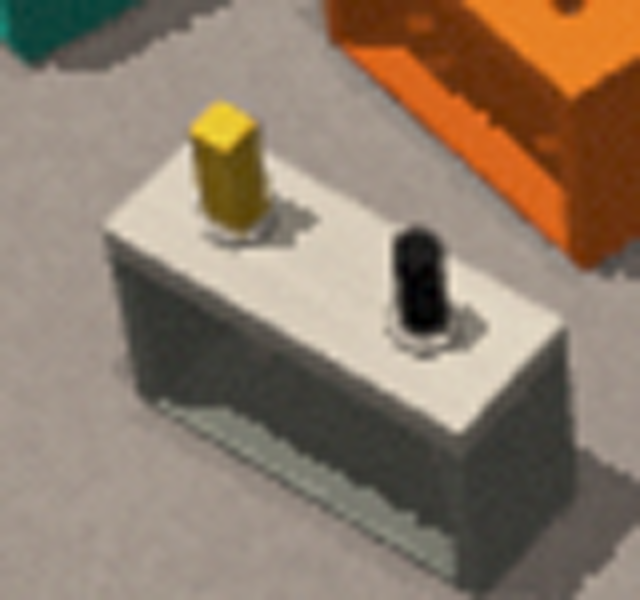

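View pics/ds.png

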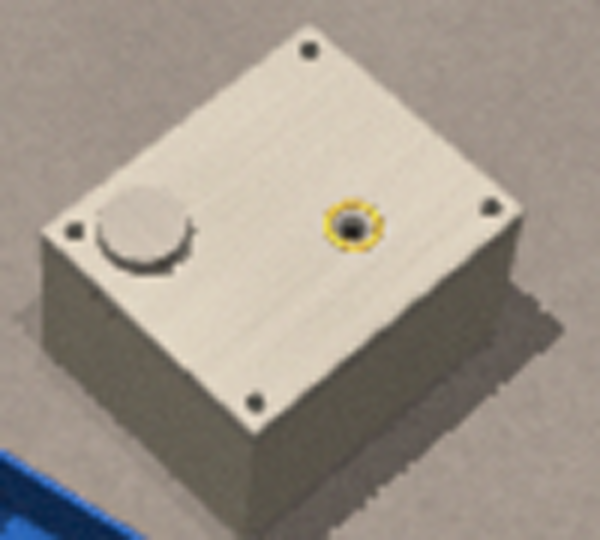

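```bash
cat > m.py <<'E'
from h import *
import pickle
from scipy.optimize import least_squares
a,b=pickle.load(open("ab.pkl","rb"))
f=lambda u,l,t,k:np.array([(u[0]+.5)/k-.5+l,(u[1]+.5)/k-.5+t])
RT=lambda u:f(u,290,195,10)
DT=lambda u:f(u,175,165,7)
RS=lambda u:f(u,170,145,8)
DS=lambda u:f(u,265,215,6)
def fit(x0,obs):
    def r(q):
        c,s=np.cos(q[2]),np.sin(q[2]);o=[]
        for p,uv,X in obs:
            o+=list(proj(p,[q[0]+c*X[0]-s*X[1],q[1]+s*X[0]+c*X[1],X[2]])-uv)
        return o
    s=least_squares(r,x0);return s.x,np.round(s.fun.reshape(-1,2),2)
hx,hy=.03,.08
rc=[(RT,(165,203),(hx,hy)),(RT,(686,232),(hx,-hy)),(RT,(676,418),(-hx,-hy)),(RT,(152,392),(-hx,hy))]
for views in("t","s","ts"):
    o=[]
    if "t" in views:o+=[(a,g(u),(*X,.1)) for g,u,X in rc]
    if "s" in views:o+=[(b,RS(u),(*X,.1)) for u,X in[((105,228),(hx,-hy)),((566,325),(-hx,hy)),((460,435),(hx,hy))]]
    q,e=fit([.5,-.15,0],o);print("rack",views,np.round(q,4),e.tolist())
    c,s=np.cos(q[2]),np.sin(q[2])
    for sg in(-1,1):print("  sock",sg,np.round([q[0]-s*.042*sg,q[1]+c*.042*sg],4))
hx,hy=.08,.065
for views in("t","s","ts"):
    o=[]
    if "t" in views:o+=[(a,DT(u),(*X,z)) for u,X,z in[((205,83),(hx,hy),.1),((482,162),(hx,-hy),.1),((378,500),(-hx,-hy),.1),((95,425),(-hx,hy),.1),((227,320),(-.02,.022),.102)]]
    if "s" in views:o+=[(b,DS(u),(*X,z)) for u,X,z in[((310,25),(-hx,-hy),.1),((522,212),(-hx,hy),.1),((255,435),(hx,hy),.1),((40,235),(hx,-hy),.1),((353,226),(-.02,.022),.102)]]
    q,e=fit([.5,.15,-.2],o);print("dock",views,np.round(q,4),e.tolist())
    c,s=np.cos(q[2]),np.sin(q[2]);print("  hole",np.round([q[0]-c*.02-s*.022,q[1]-s*.02+c*.022],4))
print("hole dir",atz(a,DT((227,320)),.102),atz(b,DS((353,226)),.102))
print("pin top",atz(a,RT((579,297)),.152),atz(b,RS((225,127)),.152))
print("pin edge yaw",[atz(a,RT(u),.152)[:2] for u in((553,268),(607,268),(605,328),(552,326))])
print("collar s",atz(b,RS((237,226)),.104), "gauge top",atz(b,RS((418,240)),.144),atz(a,RT((302,285)),.144))
E
python3 m.py
```

```text
rack t [ 0.5258 -0.2507 -0.0619] [[0.0, -0.25], [-0.39, -0.27], [-0.02, 0.41], [0.4, 0.11]]
  sock -1 [ 0.5232 -0.2926]
  sock 1 [ 0.5284 -0.2088]
rack s [ 0.5275 -0.2479 -0.074 ] [[-0.11, -0.09], [0.11, -0.12], [-0.0, 0.19]]
  sock -1 [ 0.5244 -0.2898]
  sock 1 [ 0.5306 -0.2061]
rack ts [ 0.5264 -0.2497 -0.0671] [[-0.28, -0.58], [-0.68, -0.33], [-0.41, 0.34], [0.01, -0.22], [-0.43, -0.44], [-0.13, -0.8], [-0.11, -0.44]]
  sock -1 [ 0.5236 -0.2916]
  sock 1 [ 0.5292 -0.2077]
dock t [ 0.5886  0.1054 -0.2862] [[-0.37, -0.26], [0.09, -0.2], [0.11, 0.69], [-0.02, -0.23], [0.19, -0.02]]
  hole [0.5756 0.1322]
dock s [ 0.5909  0.1077 -0.2907] [[-0.26, 0.08], [0.39, -0.11], [-0.12, 0.29], [-0.02, -0.25], [0.01, -0.04]]
  hole [0.578  0.1345]
dock ts [ 0.5897  0.1067 -0.2886] [[-0.7, -0.66], [-0.28, -0.5], [-0.38, 0.33], [-0.47, -0.68], [-0.23, -0.42], [-0.47, -0.39], [0.22, -0.68], [-0.16, -0.24], [-0.12, -0.68], [-0.13, -0.56]]
  hole [0.5768 0.1335]
hole dir [0.57550978 0.13277417 0.102     ] [0.57813944 0.13457582 0.102     ]
pin top [ 0.52265688 -0.29236212  0.152     ] [ 0.52522357 -0.28896273  0.152     ]
pin edge yaw [array([ 0.53144541, -0.28482005]), array([ 0.53135314, -0.3009729 ]), array([ 0.51328012, -0.29987616]), array([ 0.51397385, -0.28406477])]
collar s [ 0.52924021 -0.28767569  0.104     ] gauge top [ 0.52736202 -0.20804508  0.144     ] [ 0.52787351 -0.21042891  0.144     ]
```

```bash
cat > go.py <<'E'
import sys
from workcell import bot
import numpy as np
from scipy.spatial.transform import Rotation as R
s=bot.sense();Rm=R.from_euler("xyz",s["tool_rot"])
t=np.array(list(map(float,sys.argv[1:4])));yaw=float(sys.argv[4])
print("clk",round(s["clock"],2),"pos",np.round(s["ee_pos"],4),"rpy",np.round(s["tool_rot"],4),"F",np.round(s["contact_force"],1),"op",round(s["opening"],4),"q",np.round(s["joint_pos"],2))
print("shift",np.round(Rm.inv().apply(t-s["ee_pos"]),4),"turn",np.round((Rm.inv()*R.from_euler("xyz",[-np.pi/2,0,yaw])).as_rotvec(),4))
E
python3 go.py .5 .3 .25 -.05
```

```text
clk 1.5 pos [0.2071 0.5897 0.2453] rpy [-1.5707  0.     -0.3378] F [ 0.4 -1.2  0.1] op 0.0855 q [-1.2   0.69 -0.19  1.57  0.16  0.9  -0.22]
shift [ 0.3723 -0.0047 -0.1763] turn [-1.000e-04 -2.878e-01 -0.000e+00]
```

>>> move_arm(
  commands=[
    [[0.03, 0, -0.015], [0, -0.03, 0], 1],
    [[0.075, 0, -0.035], [0, -0.08, 0], 1],
    [[0.12, 0, -0.057], [0, -0.13, 0], 1],
    [[0.165, 0, -0.079], [0, -0.18, 0], 1],
    [[0.21, 0, -0.1], [0, -0.22, 0], 1],
    [[0.255, 0, -0.121], [0, -0.26, 0], 1],
    [[0.3, 0, -0.142], [0, -0.288, 0], 1],
    [[0.335, 0, -0.159], [0, -0.288, 0], 1],
  ],
)

```text
clock: 2.3
ee_pos: [0.4731, 0.3256, 0.2454]
tool_rot: [-1.572, -0.001, -0.052]
contact_force: [0.3, 0.3, 0.7]
opening: 0.0854
```

```bash
python3 go.py .524 -.291 .25 -.05
```

```text
clk 2.3 pos [0.4731 0.3256 0.2454] rpy [-1.5717e+00 -1.2000e-03 -5.2200e-02] F [0.3 0.3 0.7] op 0.0854 q [-0.49  0.63 -0.32  1.72  0.26  0.83  0.59]
shift [ 0.083  -0.004  -0.6131] turn [ 0.0009 -0.0022  0.0012]
```

>>> move_arm(
  commands=[
    [[0.005, 0, -0.03], [0, 0, 0], 1],
    [[0.01, 0, -0.075], [0, 0, 0], 1],
    [[0.016, 0, -0.12], [0, 0, 0], 1],
    [[0.022, 0, -0.165], [0, 0, 0], 1],
    [[0.028, 0, -0.21], [0, 0, 0], 1],
    [[0.034, 0, -0.255], [0, 0, 0], 1],
    [[0.04, 0, -0.3], [0, 0, 0], 1],
    [[0.046, 0, -0.34], [0, 0, 0], 1],
  ],
)

```text
clock: 3.1
ee_pos: [0.4995, -0.0158, 0.2454]
tool_rot: [-1.571, -0.0, -0.051]
contact_force: [0.5, -0.4, -0.4]
opening: 0.0856
```

```bash
python3 go.py .524 -.291 .22 -.05
```

```text
clk 3.1 pos [ 0.4995 -0.0158  0.2454] rpy [-1.5713e+00 -3.0000e-04 -5.1000e-02] F [ 0.5 -0.4 -0.4] op 0.0856 q [ 0.17  0.54 -0.36  1.93  0.28  0.72  1.16]
shift [ 0.0385  0.0256 -0.2736] turn [ 0.0005 -0.001   0.0003]
```

>>> move_arm(
  commands=[
    [[0.005, 0, -0.04], [0, 0, 0], 1],
    [[0.012, 0, -0.085], [0, 0, 0], 1],
    [[0.019, 0.005, -0.13], [0, 0, 0], 1],
    [[0.026, 0.01, -0.175], [0, 0, 0], 1],
    [[0.032, 0.02, -0.22], [0, 0, 0], 1],
    [[0.0385, 0.025, -0.26], [0, 0, 0], 1],
    [[0.0385, 0.025, -0.2735], [0, 0, 0], 1],
    [[0.0385, 0.025, -0.2735], [0, 0, 0], 1],
  ],
)

```text
clock: 3.9
ee_pos: [0.5235, -0.2911, 0.2198]
tool_rot: [-1.572, 0.001, -0.055]
contact_force: [0.2, 0.3, -0.1]
opening: 0.0852
```

```bash
python3 go.py .524 -.291 .125 -.05; python3 - <<'E'
from workcell import viewer
from h import *
a=viewer.capture("top");b=viewer.capture("scene")
crop(a,280,175,100,80,7,"pics/t2.png");crop(b,150,95,120,110,5,"pics/s2.png")
E
```

```text
clk 3.9 pos [ 0.5235 -0.2911  0.2198] rpy [-1.5718e+00  6.0000e-04 -5.4700e-02] F [ 0.2  0.3 -0.1] op 0.0852 q [ 0.64  0.7  -0.37  1.67  0.32  0.83  1.65]
shift [0.0006 0.0948 0.0002] turn [ 0.001  -0.0047 -0.0006]
```

View pics/s2.png

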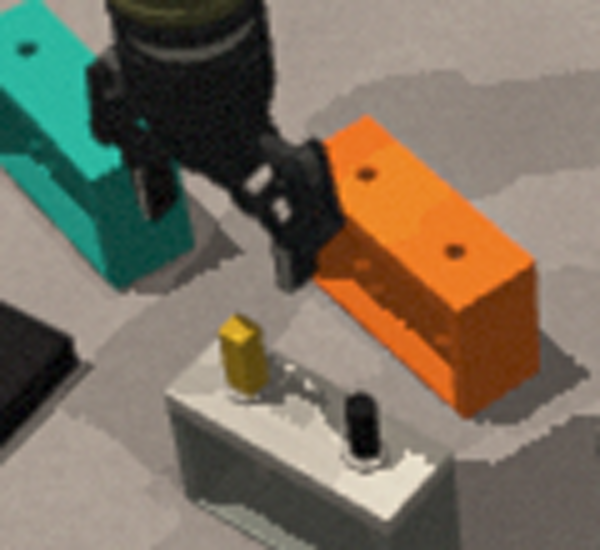

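View pics/t2.png

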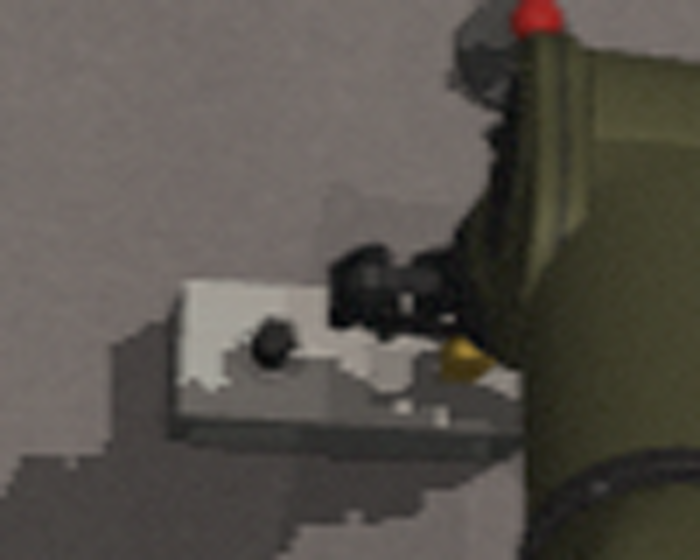

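The gripper straddles the pin: in the scene crop, the fingers are at (155,190) and (290,265) above the handle at (240,350). I'll descend now.

>>> move_arm(
  commands=[
    [[0, 0.02, 0], [0, 0, 0], 1],
    [[0, 0.04, 0], [0, 0, 0], 1],
    [[0, 0.06, 0], [0, 0, 0], 1],
    [[0, 0.075, 0], [0, 0, 0], 1],
    [[0, 0.087, 0], [0, 0, 0], 1],
    [[0, 0.094, 0], [0, 0, 0], 1],
    [[0, 0.094, 0], [0, 0, 0], 1],
    [[0, 0.094, 0], [0, 0, 0], 1],
  ],
  force=60,
)

```text
clock: 4.8
ee_pos: [0.5249, -0.2879, 0.1268]
tool_rot: [-1.571, -0.001, -0.049]
contact_force: [0.6, 0.5, 0.2]
opening: 0.0853
```

>>> move_arm(
  commands=[
    [[0, 0, 0], [0, 0, 0], 0.3],
    [[0, 0, 0], [0, 0, 0], 0],
    [[0, 0, 0], [0, 0, 0], -0.2],
    [[0, 0, 0], [0, 0, 0], -0.4],
    [[0, 0, 0], [0, 0, 0], -0.5],
    [[0, 0, 0], [0, 0, 0], -0.6],
    [[0, 0, 0], [0, 0, 0], -0.8],
    [[0, 0, 0], [0, 0, 0], -1],
  ],
  force=60,
)

```text
clock: 5.6
ee_pos: [0.5244, -0.2896, 0.1266]
tool_rot: [-1.573, -0.001, -0.051]
contact_force: [-0.7, -4.1, 3.9]
opening: 0.0176
```

>>> move_arm(
  commands=[
    [[0, 0, 0], [0, 0, 0], -1],
    [[0, 0, 0], [0, 0, 0], -1],
    [[0, 0, 0], [0, 0, 0], -1],
    [[0, 0, 0], [0, 0, 0], -1],
    [[0, 0, 0], [0, 0, 0], -1],
    [[0, 0, 0], [0, 0, 0], -1],
    [[0, 0, 0], [0, 0, 0], -1],
    [[0, 0, 0], [0, 0, 0], -1],
  ],
  force=60,
)

```text
clock: 6.4
ee_pos: [0.5244, -0.2895, 0.1266]
tool_rot: [-1.573, -0.001, -0.051]
contact_force: [-1.1, -4.9, 4.0]
opening: 0.0174
```

```bash
python3 go.py .524 -.291 .25 -.05; python3 - <<'E'
from workcell import viewer
from h import *
a=viewer.capture("top");b=viewer.capture("scene")
crop(b,150,95,120,110,5,"pics/s3.png")
E
```

```text
clk 6.4 pos [ 0.5244 -0.2895  0.1266] rpy [-1.5725e+00 -7.0000e-04 -5.0600e-02] F [-1.1 -4.9  4. ] op 0.0174 q [ 0.6   0.82 -0.31  1.74  0.39  0.64  1.58]
shift [-0.0003 -0.1234 -0.0017] turn [ 0.0017 -0.0006  0.0007]
```

View pics/s3.png

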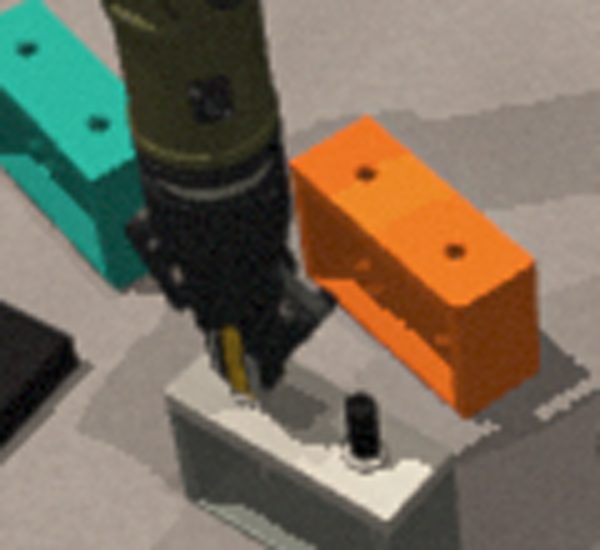

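>>> move_arm(
  commands=[
    [[0, -0.005, 0], [0, 0, 0], -1],
    [[0, -0.015, 0], [0, 0, 0], -1],
    [[0, -0.035, 0], [0, 0, 0], -1],
    [[0, -0.06, 0], [0, 0, 0], -1],
    [[0, -0.09, 0], [0, 0, 0], -1],
    [[0, -0.12, 0], [0, 0, 0], -1],
    [[0, -0.145, 0], [0, 0, 0], -1],
    [[0, -0.145, 0], [0, 0, 0], -1],
  ],
)

```text
clock: 7.3
ee_pos: [0.5265, -0.2868, 0.2741]
tool_rot: [-1.57, -0.006, -0.048]
contact_force: [0.6, 0.0, -1.1]
opening: 0.0176
```

```bash
python3 go.py .57 .135 .27 -.05; python3 - <<'E'
from workcell import viewer
from h import *
import pickle
a=viewer.capture("top");b=viewer.capture("scene");pickle.dump((a,b),open("ab4.pkl","wb"))
crop(b,150,75,120,110,5,"pics/s4.png");crop(a,280,175,100,80,7,"pics/t4.png")
for p in(a,b):
  for l in("pin_tip","pin_collar","socket_a"): print(l,[(np.round(d["uv"],1).tolist(),round(d["score"],2)) for d in viewer.tip_of(p,l)[:4]])
E
```

```text
clk 7.3 pos [ 0.5265 -0.2868  0.2741] rpy [-1.5703 -0.0058 -0.0481] F [ 0.6  0.  -1.1] op 0.0176 q [ 0.65  0.64 -0.4   1.61  0.29  0.95  1.68]
shift [0.0231 0.0045 0.4234] turn [-0.0005  0.0019  0.0058]
pin_tip []
pin_collar []
socket_a [([440.1, 275.9], 0.92), ([414.9, 263.7], 0.9), ([160.4, 296.7], 0.8), ([361.0, 287.0], 0.66)]
pin_tip [([279.4, 184.7], 0.62), ([198.3, 158.4], 0.56), ([412.4, 261.0], 0.16)]
pin_collar [([195.9, 134.2], 0.42)]
socket_a [([240.2, 142.7], 0.77), ([221.8, 129.3], 0.71), ([154.9, 102.1], 0.71), ([224.5, 182.4], 0.7)]
```

View pics/s4.png

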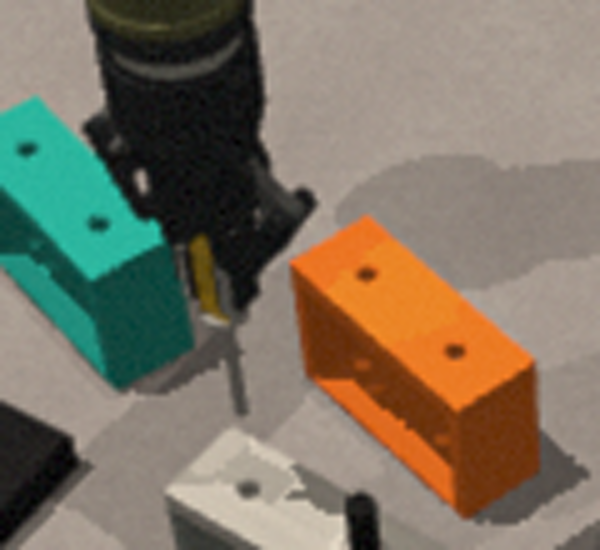

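View pics/t4.png

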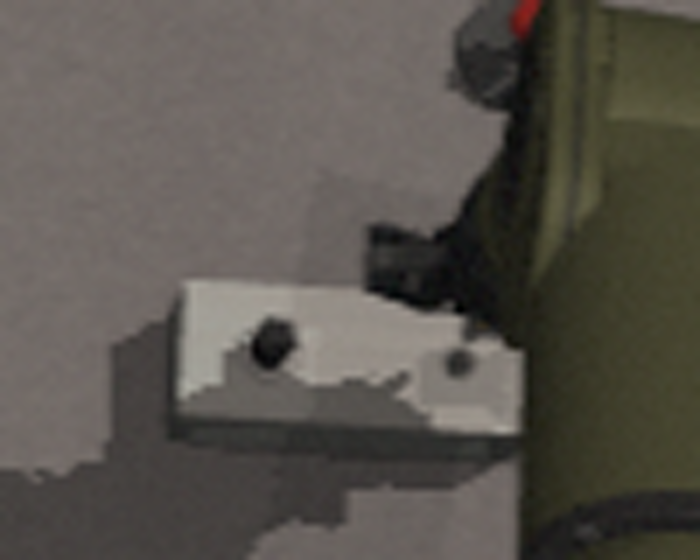

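The pin is held with its nose at about (241,412) in the scene crop. The empty socket shows at (248,488) there and at (460,362) in the top crop.

```bash
python3 go.py .57 .135 .27 -.05;python3 - <<'E'
from h import *
import pickle
a,b=pickle.load(open("ab4.pkl","rb"))
f=lambda u,l,t,k:np.array([(u[0]+.5)/k-.5+l,(u[1]+.5)/k-.5+t])
print("socket",atz(a,f((460,362),280,175,7),.1),atz(b,f((248,488),150,75,5),.1))
# sub-pixel dark blob: socket
print("tip scene at z", [atz(b,f((241,411),150,75,5),z) for z in(.16,.165,.17,.175)])
print("collar c", [atz(b,f((217,316),150,75,5),z) for z in(.245,.25,.255)])
E
```

```text
clk 7.7 pos [ 0.5239 -0.2879  0.2701] rpy [-1.5696  0.0019 -0.0496] F [ 0.4 -0.2 -0.6] op 0.0174 q [ 0.65  0.64 -0.4   1.61  0.29  0.95  1.68]
shift [0.0251 0.0006 0.4247] turn [-0.0012  0.0004 -0.0019]
socket [ 0.5235404  -0.29307051  0.1       ] [ 0.52490343 -0.29129895  0.1       ]
tip scene at z [array([ 0.51955178, -0.29153255,  0.16      ]), array([ 0.52285905, -0.28844465,  0.165     ]), array([ 0.52616633, -0.28535675,  0.17      ]), array([ 0.52947361, -0.28226885,  0.175     ])]
collar c [array([ 0.52879455, -0.28821869,  0.245     ]), array([ 0.53233112, -0.28489076,  0.25      ]), array([ 0.5358677 , -0.28156282,  0.255     ])]
```

>>> move_arm(
  commands=[
    [[0.002, 0, 0.025], [0, 0, 0], -1],
    [[0.005, 0, 0.065], [0, 0, 0], -1],
    [[0.008, 0, 0.11], [0, 0, 0], -1],
    [[0.012, 0, 0.155], [0, 0, 0], -1],
    [[0.015, 0, 0.2], [0, 0, 0], -1],
    [[0.018, 0, 0.245], [0, 0, 0], -1],
    [[0.022, 0, 0.29], [0, 0, 0], -1],
    [[0.025, 0, 0.33], [0, 0, 0], -1],
  ],
)

```text
clock: 8.5
ee_pos: [0.5656, 0.0428, 0.271]
tool_rot: [-1.57, 0.0, -0.048]
contact_force: [0.2, 0.3, -1.2]
opening: 0.0171
```

```bash
python3 go.py .5768 .1335 .245 -.05
```

```text
clk 8.5 pos [0.5656 0.0428 0.271 ] rpy [-1.57e+00  4.00e-04 -4.85e-02] F [ 0.2  0.3 -1.2] op 0.0171 q [ 0.07  0.6  -0.38  1.71  0.27  0.89  1.1 ]
shift [0.0068 0.0261 0.0911] turn [-0.0008  0.0015 -0.0004]
```

>>> move_arm(
  commands=[
    [[0.002, 0, 0.03], [0, 0, 0], -1],
    [[0.004, 0, 0.06], [0, 0, 0], -1],
    [[0.006, 0.005, 0.08], [0, 0, 0], -1],
    [[0.007, 0.015, 0.091], [0, 0, 0], -1],
    [[0.007, 0.025, 0.091], [0, 0, 0], -1],
    [[0.007, 0.035, 0.091], [0, 0, 0], -1],
    [[0.007, 0.035, 0.091], [0, 0, 0], -1],
    [[0.007, 0.035, 0.091], [0, 0, 0], -1],
  ],
)

```text
clock: 9.3
ee_pos: [0.5772, 0.1289, 0.2358]
tool_rot: [-1.572, 0.001, -0.052]
contact_force: [-0.3, -0.2, -1.1]
opening: 0.0173
```

```bash
python3 - <<'E'
from workcell import viewer,bot
from h import *
import pickle
P=[]
a=viewer.capture("top");b=viewer.capture("scene")
for i in range(4):
  P.append(bot.sense()["ee_pos"]);c=viewer.capture("scene")
print(np.round(P,4).tolist(),np.mean(P,0))
pickle.dump((a,b),open("ab5.pkl","wb"))
crop(b,270,170,100,90,7,"pics/s5.png");crop(a,170,165,90,80,8,"pics/t5.png")
E
```

```text
[[0.5776, 0.1298, 0.2366], [0.5777, 0.1301, 0.2368], [0.5776, 0.1302, 0.2368], [0.5776, 0.1304, 0.2368]] [0.5776267  0.13011565 0.23673817]
```

View pics/s5.png

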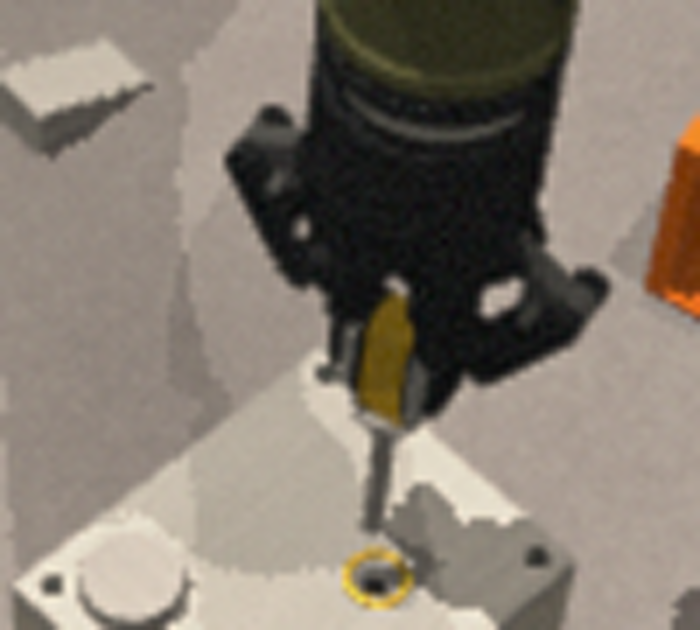

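View pics/t5.png

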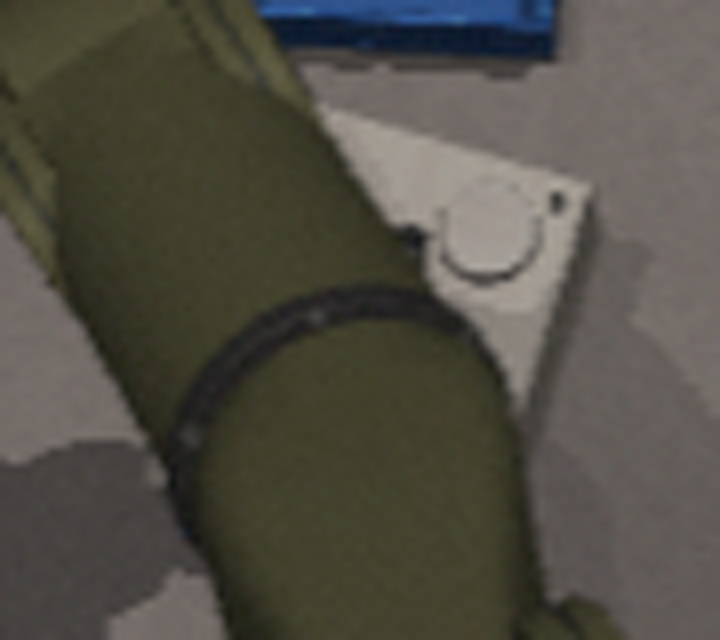

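```bash
python3 - <<'E'
from h import *
import pickle
a,b=pickle.load(open("ab5.pkl","rb"))
g=lambda uv:(np.array(uv)-[270,170]+.5)*7-.5
f=lambda u,l,t,k:np.array([(u[0]+.5)/k-.5+l,(u[1]+.5)/k-.5+t])
H=atz(b,f((378,577),270,170,7),.102);print("hole scene",H)
for nz in(.128,.1295,.131):
  X=H.copy()
  print(nz,"nose if centred",g(proj(b,[X[0],X[1],nz])),"collar",g(proj(b,[X[0],X[1],nz+.08])))
# jacobian px(crop) per mm
p0=g(proj(b,[*H[:2],.13]))
for d in((.001,0,0),(0,.001,0),(0,0,.001)):print(d,g(proj(b,np.array([*H[:2],.13])+d))-p0)
# extract shaft pixels
im=b["pixels"].astype(int)
for r in range(228,250): print(r,[int(im[r,c].sum()/3) for c in range(316,334)])
E
```

```text
hole scene [0.5772803  0.13456172 0.102     ]
0.128 nose if centred [383.60846679 539.00243741] collar [402.04044983 414.12509477]
0.1295 nose if centred [383.93747418 536.77340062] collar [402.40416211 411.66093109]
0.131 nose if centred [384.26708578 534.54027027] collar [402.76857673 409.19200902]
(0.001, 0, 0) [-1.32112794  2.03674481]
(0, 0.001, 0) [2.48096049 1.2325313 ]
(0, 0, 0.001) [ 0.21980828 -1.48920896]
228 [200, 199, 200, 200, 168, 95, 85, 83, 77, 70, 68, 49, 74, 71, 37, 21, 46, 105]
229 [201, 203, 200, 195, 151, 131, 153, 132, 108, 86, 79, 65, 83, 72, 78, 76, 106, 157]
230 [198, 201, 198, 198, 189, 156, 137, 150, 150, 123, 96, 76, 73, 92, 143, 160, 154, 164]
231 [176, 194, 196, 199, 199, 195, 151, 99, 96, 114, 113, 114, 110, 159, 213, 185, 163, 161]
232 [166, 175, 193, 199, 202, 200, 191, 109, 75, 81, 111, 150, 200, 216, 219, 212, 179, 162]
233 [167, 168, 175, 195, 199, 201, 197, 109, 72, 81, 143, 197, 214, 215, 216, 215, 210, 189]
234 [167, 171, 169, 174, 197, 201, 193, 93, 67, 90, 168, 199, 203, 215, 214, 214, 216, 213]
235 [171, 168, 170, 171, 193, 200, 166, 81, 69,
[... 641 characters left out ...]
70, 88, 164, 125, 121, 113, 115, 129, 132, 129, 127]
243 [168, 169, 170, 170, 171, 166, 96, 72, 99, 183, 125, 112, 111, 112, 116, 131, 130, 129]
244 [170, 169, 168, 173, 167, 136, 87, 73, 99, 124, 117, 113, 113, 111, 117, 130, 133, 131]
245 [169, 170, 170, 169, 168, 136, 94, 81, 99, 109, 114, 113, 113, 111, 116, 134, 131, 132]
246 [169, 170, 170, 171, 172, 168, 148, 134, 160, 107, 105, 108, 112, 112, 116, 128, 132, 133]
247 [170, 167, 168, 169, 168, 174, 166, 170, 173, 160, 107, 85, 109, 112, 111, 118, 131, 131]
248 [170, 170, 168, 173, 169, 169, 152, 151, 144, 158, 163, 99, 85, 84, 90, 112, 130, 135]
249 [171, 168, 168, 168, 157, 147, 124, 120, 134, 159, 159, 131, 103, 83, 81, 90, 130, 134]
```

>>> move_arm(
  commands=[
    [[0, 0, 0.002], [0, 0, 0], -1],
    [[0.0005, 0, 0.0048], [0, 0, 0], -1],
    [[0.0005, 0.005, 0.0048], [0, 0, 0], -1],
    [[0.0005, 0.01, 0.0048], [0, 0, 0], -1],
    [[0.0005, 0.015, 0.0048], [0, 0, 0], -1],
    [[0.0005, 0.018, 0.0048], [0, 0, 0], -1],
    [[0.0005, 0.018, 0.0048], [0, 0, 0], -1],
    [[0.0005, 0.018, 0.0048], [0, 0, 0], -1],
  ],
)

```text
clock: 10.4
ee_pos: [0.578, 0.1354, 0.2182]
tool_rot: [-1.571, 0.0, -0.05]
contact_force: [-0.6, -0.4, -1.1]
opening: 0.017
```

```bash
cat > look.py <<'E'
from workcell import viewer,bot
from h import *
import pickle,sys
n=sys.argv[1]
P=[];c=[viewer.capture("scene") for i in range(2)]
for i in range(3):
  P.append(bot.sense()["ee_pos"]);b=viewer.capture("scene")
s=bot.sense();print("clk",s["clock"],np.mean(P,0).round(4),np.ptp(P,0).round(4),"F",s["contact_force"].round(1),s["opening"].round(4),s["tool_rot"].round(4))
pickle.dump(b,open("b%s.pkl"%n,"wb"))
crop(b,300,210,50,50,12,f"pics/h{n}.png")
E
python3 look.py 6
```

```text
Traceback (most recent call last):
  File "look.py", line 8, in <module>
    s=bot.sense();print("clk",s["clock"],np.mean(P,0).round(4),np.ptp(P,0).round(4),"F",s["contact_force"].round(1),s["opening"].round(4),s["tool_rot"].round(4))
                                                                                                                    ^^^^^^^^^^^^^^^^^^
AttributeError: 'float' object has no attribute 'round'
```

```bash
sed -i 's/s\["opening"\].round(4)/round(s["opening"],4)/' look.py; python3 look.py 6
```

```text
clk 10.9 [0.5781 0.1354 0.2184] [0. 0. 0.] F [-0.8 -0.1 -1.5] 0.0172 [-1.5707e+00 -1.0000e-04 -4.9700e-02]
```

View pics/h6.png

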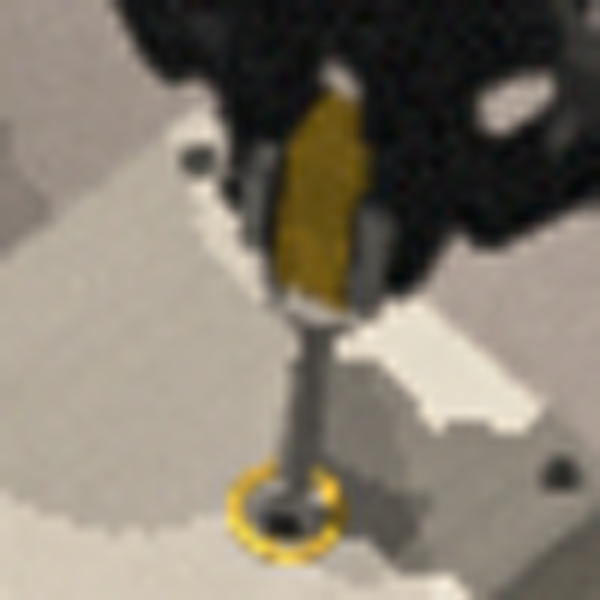

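```bash
python3 - <<'E'
from h import *
import pickle
b=pickle.load(open("b6.pkl","rb"))
k=12;g=lambda uv:(np.array(uv)-[300,210]+.5)*k-.5
fi=lambda u:(np.array(u)+.5)/k-.5+[300,210]
im=b["pixels"].astype(int)
# yellow ring mask ellipse centre
hsv=cv2.cvtColor(b["pixels"],cv2.COLOR_RGB2HSV);m=cv2.inRange(hsv,(18,130,120),(35,255,255))[244:262,312:336]
ys,xs=np.nonzero(m);pts=np.stack([xs+312,ys+244],1).astype(np.float32)
h=cv2.convexHull(pts);print("ellipse",cv2.fitEllipse(h), "bbox",pts.min(0),pts.max(0))
for r in range(240,258): print(r,[int(im[r,c].sum()/3) for c in range(316,334)])
H=atz(b,fi((285,511)),.102)
for nz in(.110,.1118,.1135): print(nz,g(proj(b,[*H[:2],nz])),proj(b,[*H[:2],nz]))
J=[(proj(b,[H[0]+d[0],H[1]+d[1],.112])-proj(b,[*H[:2],.112])) for d in((.001,0),(0,.001))];print(J)
E
```

```text
ellipse ((323.4778747558594, 252.31024169921875), (7.8139777183532715, 9.263459205627441), 95.42569732666016) bbox [319. 249.] [327. 256.]
240 [170, 171, 169, 166, 166, 168, 172, 165, 110, 70, 76, 100, 122, 122, 125, 148, 212, 216]
241 [170, 170, 170, 168, 169, 170, 171, 171, 114, 74, 74, 102, 115, 111, 112, 127, 148, 208]
242 [170, 169, 168, 169, 168, 171, 174, 169, 112, 74, 74, 104, 112, 117, 115, 128, 127, 149]
243 [170, 168, 171, 169, 170, 173, 173, 166, 99, 73, 77, 104, 116, 113, 112, 115, 127, 127]
244 [168, 172, 170, 171, 169, 172, 173, 151, 91, 72, 80, 111, 115, 111, 112, 113, 118, 129]
245 [168, 170, 170, 169, 169, 174, 172, 146, 91, 71, 77, 113, 115, 113, 113, 114, 116, 130]
246 [170, 168, 170, 170, 170, 171, 171, 133, 88, 73, 82, 112, 114, 116, 112, 112, 115, 131]
247 [168, 168, 168, 171, 170, 172, 166, 119, 83, 76, 83, 113, 113, 116, 115, 114, 115, 126]
248 [171, 169, 171, 170, 168, 169, 149, 113, 79, 73, 82, 89, 107, 112, 117, 114, 115, 116]
249 [170, 172, 169, 169, 153, 147, 124, 101, 79, 77, 113, 97, 85, 92, 111, 109, 116, 118]
250 [172, 168, 166, 148, 135, 127, 143, 1
[... 225 characters left out ...]
7, 196, 198, 178, 142, 102, 50, 31, 43, 89, 80, 79, 73, 84, 84, 82, 84, 83]
254 [198, 197, 193, 171, 173, 143, 74, 49, 50, 83, 103, 147, 102, 98, 98, 82, 82, 81]
255 [198, 197, 197, 191, 161, 176, 158, 150, 139, 141, 147, 143, 168, 169, 161, 103, 80, 89]
256 [197, 197, 195, 196, 193, 170, 144, 174, 170, 143, 141, 168, 172, 168, 171, 161, 106, 109]
257 [193, 195, 197, 197, 197, 195, 194, 199, 201, 199, 196, 174, 171, 168, 166, 171, 167, 129]
0.11 [287.91033853 491.1796167 ] [323.53419488 250.47330139]
0.1118 [288.56904804 486.69358361] [323.58908734 250.0994653 ]
0.1135 [289.19248155 482.44779186] [323.64104013 249.74564932]
[array([-0.18700498,  0.28923562]), array([0.35042703, 0.17505887])]
```

>>> move_arm(
  commands=[
    [[0.0006, 0, -0.001], [0, 0, 0], -1],
    [[0.0006, 0, -0.001], [0, 0, 0], -1],
    [[0.0006, 0.003, -0.001], [0, 0, 0], -1],
    [[0.0006, 0.006, -0.001], [0, 0, 0], -1],
    [[0.0006, 0.009, -0.001], [0, 0, 0], -1],
    [[0.0006, 0.012, -0.001], [0, 0, 0], -1],
    [[0.0006, 0.014, -0.001], [0, 0, 0], -1],
    [[0.0006, 0.014, -0.001], [0, 0, 0], -1],
  ],
)

```text
clock: 11.7
ee_pos: [0.5783, 0.1343, 0.2039]
tool_rot: [-1.571, 0.001, -0.05]
contact_force: [-0.2, 0.1, -0.4]
opening: 0.017
```

```bash
python3 look.py 7
```

```text
clk 11.95 [0.5786 0.1344 0.2044] [0.0001 0.0001 0.0002] F [-0.9  0.6 -0.5] 0.017 [-1.5706e+00 -4.0000e-04 -4.9800e-02]
```

View pics/h7.png

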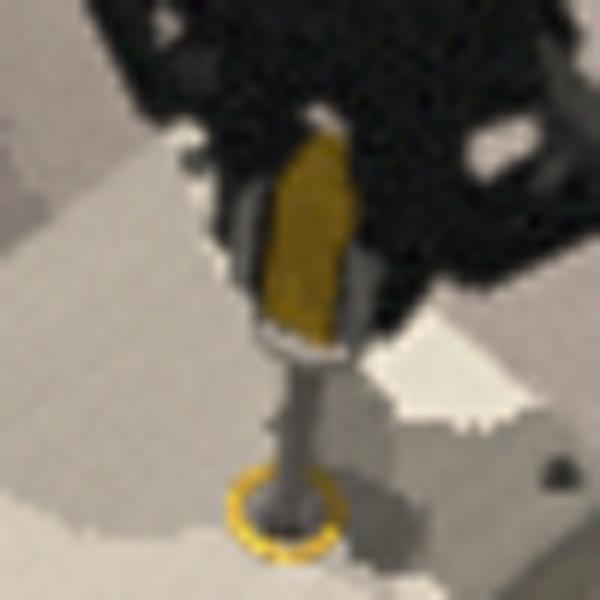

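>>> move_arm(
  commands=[
    [[0.0004, 0, -0.0006], [0, 0, 0], -1],
    [[0.0004, 0.002, -0.0006], [0, 0, 0], -1],
    [[0.0004, 0.004, -0.0006], [0, 0, 0], -1],
    [[0.0004, 0.006, -0.0006], [0, 0, 0], -1],
    [[0.0004, 0.008, -0.0006], [0, 0, 0], -1],
    [[0.0004, 0.01, -0.0006], [0, 0, 0], -1],
    [[0.0004, 0.012, -0.0006], [0, 0, 0], -1],
    [[0.0004, 0.012, -0.0006], [0, 0, 0], -1],
  ],
)

```text
clock: 12.75
ee_pos: [0.5787, 0.1337, 0.1919]
tool_rot: [-1.571, 0.001, -0.05]
contact_force: [0.7, -0.1, -1.1]
opening: 0.0177
```

```bash
python3 look.py 8
```

```text
clk 13.0 [0.579  0.1338 0.1923] [0.0001 0.     0.0001] F [-0.7 -0.8 -1.7] 0.0175 [-1.5706e+00 -2.0000e-04 -4.9700e-02]
```

View pics/h8.png

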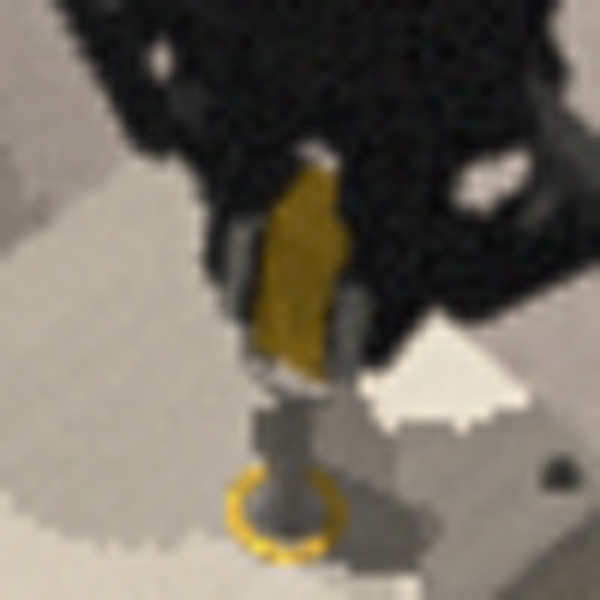

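The shaft is inside the ring, about central at (287,510), with no contact force. I'll go down in 6 mm steps and watch the force.

>>> move_arm(
  commands=[
    [[0, 0.001, 0], [0, 0, 0], -1],
    [[0, 0.002, 0], [0, 0, 0], -1],
    [[0, 0.003, 0], [0, 0, 0], -1],
    [[0, 0.004, 0], [0, 0, 0], -1],
    [[0, 0.005, 0], [0, 0, 0], -1],
    [[0, 0.006, 0], [0, 0, 0], -1],
    [[0, 0.006, 0], [0, 0, 0], -1],
    [[0, 0.006, 0], [0, 0, 0], -1],
  ],
)

```text
clock: 13.8
ee_pos: [0.5789, 0.1338, 0.1863]
tool_rot: [-1.571, 0.0, -0.05]
contact_force: [0.2, 0.4, -1.1]
opening: 0.0173
```

>>> move_arm(
  commands=[
    [[0, 0.001, 0], [0, 0, 0], -1],
    [[0, 0.002, 0], [0, 0, 0], -1],
    [[0, 0.003, 0], [0, 0, 0], -1],
    [[0, 0.004, 0], [0, 0, 0], -1],
    [[0, 0.005, 0], [0, 0, 0], -1],
    [[0, 0.006, 0], [0, 0, 0], -1],
    [[0, 0.006, 0], [0, 0, 0], -1],
    [[0, 0.006, 0], [0, 0, 0], -1],
  ],
)

```text
clock: 14.6
ee_pos: [0.5792, 0.1339, 0.1818]
tool_rot: [-1.571, -0.001, -0.05]
contact_force: [-2.8, -0.8, 10.6]
opening: 0.0171
```

```bash
python3 - <<'E'
from workcell import viewer,bot
from h import *
for i in range(3):
  a=viewer.capture("top");s=bot.sense();print(s["clock"],s["ee_pos"].round(4),s["contact_force"].round(1),s["ft_torque"].round(2))
b=viewer.capture("scene")
crop(a,175,165,80,80,7,"pics/t9.png");crop(b,265,200,100,100,6,"pics/s9.png")
E
```

```text
14.65 [0.5792 0.1339 0.1818] [-1.  -0.9  9.4] [-0.22  0.66 -0.08]
14.7 [0.5792 0.1339 0.1817] [-2.2 -2.1 10. ] [-0.21  0.65  0.01]
14.75 [0.5792 0.1339 0.1817] [-3.  -0.4 10.2] [-0.26  0.67 -0.  ]
```

View pics/t9.png

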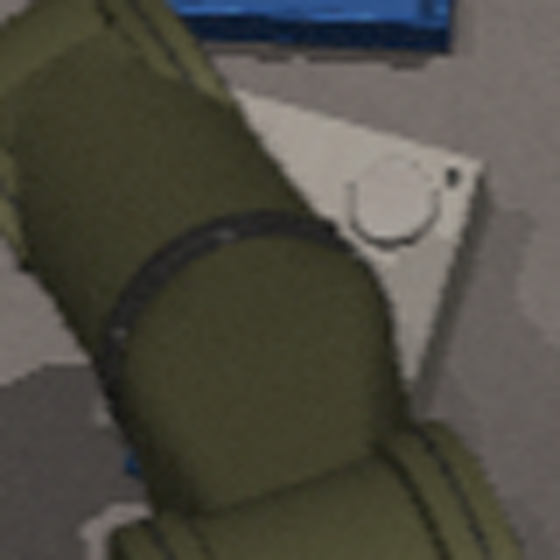

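View pics/s9.png

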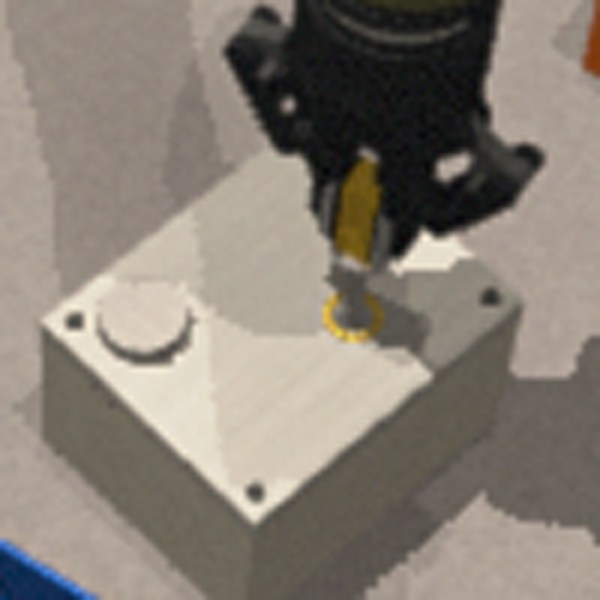

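>>> move_arm(
  commands=[
    [[0, 0.0002, 0], [0, 0, 0], -1],
    [[0, 0.0004, 0], [0, 0, 0], -1],
    [[0, 0.0006, 0], [0, 0, 0], -1],
    [[0, 0.0008, 0], [0, 0, 0], -1],
    [[0, 0.0008, 0], [0, 0, 0], -1],
    [[0, 0.0008, 0], [0, 0, 0], -1],
    [[0, 0.0008, 0], [0, 0, 0], -1],
    [[0, 0.0008, 0], [0, 0, 0], -1],
  ],
)

```text
clock: 15.6
ee_pos: [0.5792, 0.1339, 0.1811]
tool_rot: [-1.571, -0.001, -0.05]
contact_force: [-1.3, -1.0, 11.2]
opening: 0.0169
```

```bash
cat > lk.py <<'E'
from workcell import viewer,bot
from h import *
import sys
n=sys.argv[1]
for i in range(2):
  a=viewer.capture("top");s=bot.sense();print(s["clock"],s["ee_pos"].round(4),s["contact_force"].round(1),s["ft_torque"].round(2))
b=viewer.capture("scene")
crop(a,165,205,80,60,8,"pics/t%s.png"%n);crop(b,265,180,130,120,5,"pics/s%s.png"%n)
for nm,p in(("t",a),("s",b)): print(nm,[(np.round(d["uv"],1).tolist(),round(d["score"],2)) for d in viewer.tip_of(p,"tray_front")[:3]])
E
python3 lk.py 10
```

```text
15.65 [0.5792 0.1339 0.1811] [-2.6 -0.6 10.6] [-0.26  0.78 -0.  ]
15.7 [0.5792 0.1339 0.1811] [-3.1 -1.  10.7] [-0.25  0.73 -0.03]
t []
s []
```

View pics/t10.png

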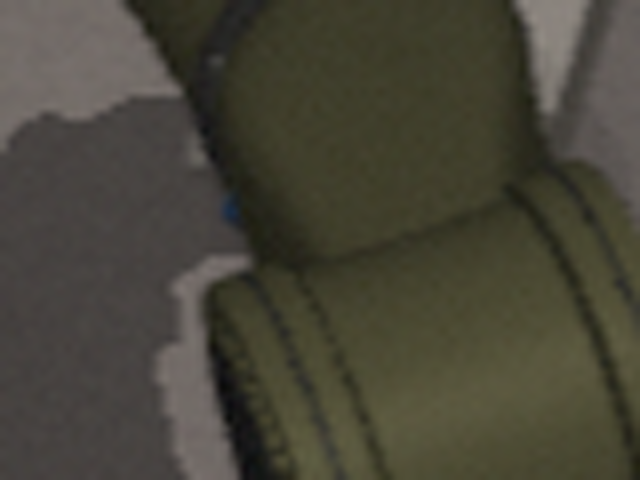

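>>> move_arm(
  commands=[
    [[0, 0.0004, 0], [0, 0, 0], -1],
    [[0, 0.0008, 0], [0, 0, 0], -1],
    [[0, 0.0012, 0], [0, 0, 0], -1],
    [[0, 0.0015, 0], [0, 0, 0], -1],
    [[0, 0.0015, 0], [0, 0, 0], -1],
    [[0, 0.0015, 0], [0, 0, 0], -1],
    [[0, 0.0015, 0], [0, 0, 0], -1],
    [[0, 0.0015, 0], [0, 0, 0], -1],
  ],
)

```text
clock: 16.65
ee_pos: [0.5792, 0.1339, 0.1793]
tool_rot: [-1.571, -0.001, -0.05]
contact_force: [-2.5, -0.9, 8.9]
opening: 0.0172
```

```bash
python3 lk.py 11
```

```text
16.7 [0.5792 0.1339 0.1793] [-2.4 -1.5  9.4] [-0.22  0.55 -0.02]
16.75 [0.5792 0.1339 0.1793] [-1.8 -0.2  8.9] [-0.22  0.58 -0.01]
t []
s []
```

View pics/t11.png

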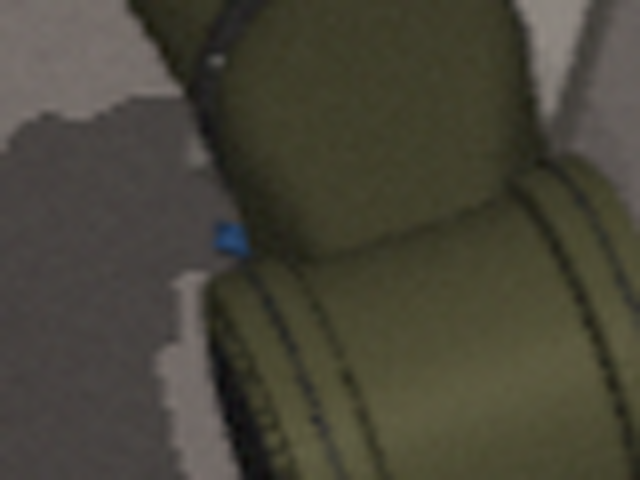

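View pics/s11.png

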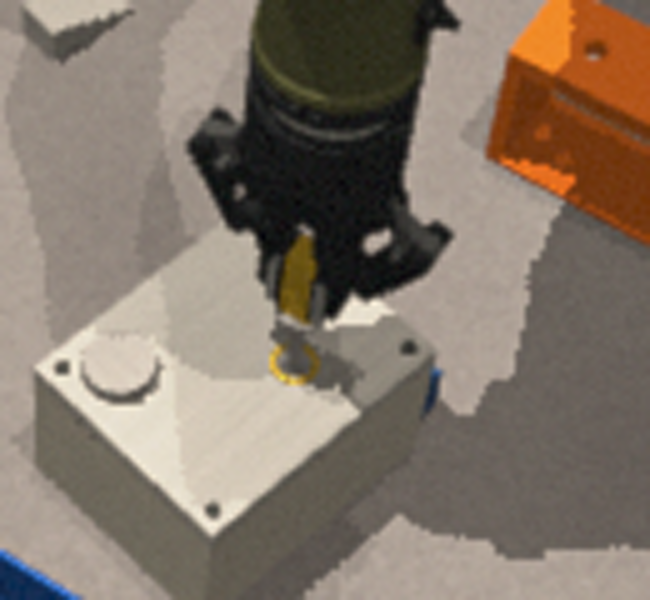

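The blue front is now sticking out: it shows at (433,390) in the scene crop and (230,240) in the top crop. The tray is free, so I'll hold with a little more depth.

>>> move_arm(
  commands=[
    [[0, 0.0004, 0], [0, 0, 0], -1],
    [[0, 0.0008, 0], [0, 0, 0], -1],
    [[0, 0.0008, 0], [0, 0, 0], -1],
    [[0, 0.0008, 0], [0, 0, 0], -1],
    [[0, 0.0008, 0], [0, 0, 0], -1],
    [[0, 0.0008, 0], [0, 0, 0], -1],
    [[0, 0.0008, 0], [0, 0, 0], -1],
    [[0, 0.0008, 0], [0, 0, 0], -1],
  ],
)

```text
clock: 17.7
ee_pos: [0.5792, 0.1339, 0.1786]
tool_rot: [-1.571, -0.001, -0.05]
contact_force: [-1.1, -1.4, 10.2]
opening: 0.017
```

>>> move_arm(
  commands=[
    [[0, 0, 0], [0, 0, 0], -1],
    [[0, 0, 0], [0, 0, 0], -1],
    [[0, 0, 0], [0, 0, 0], -1],
    [[0, 0, 0], [0, 0, 0], -1],
    [[0, 0, 0], [0, 0, 0], -1],
    [[0, 0, 0], [0, 0, 0], -1],
    [[0, 0, 0], [0, 0, 0], -1],
    [[0, 0, 0], [0, 0, 0], -1],
  ],
)

```text
clock: 18.5
ee_pos: [0.5792, 0.1339, 0.1786]
tool_rot: [-1.571, -0.001, -0.05]
contact_force: [-2.0, -0.2, 9.6]
opening: 0.0172
```

>>> move_arm(
  commands=[
    [[0, 0, 0], [0, 0, 0], -1],
    [[0, 0, 0], [0, 0, 0], -1],
    [[0, 0, 0], [0, 0, 0], -1],
    [[0, 0, 0], [0, 0, 0], -1],
    [[0, 0, 0], [0, 0, 0], -1],
    [[0, 0, 0], [0, 0, 0], -1],
    [[0, 0, 0], [0, 0, 0], -1],
    [[0, 0, 0], [0, 0, 0], -1],
  ],
)

```text
clock: 19.3
ee_pos: [0.5792, 0.1339, 0.1786]
tool_rot: [-1.571, -0.001, -0.05]
contact_force: [-1.8, -0.1, 9.5]
opening: 0.0174
```

>>> move_arm(
  commands=[
    [[0, 0, 0], [0, 0, 0], -1],
    [[0, 0, 0], [0, 0, 0], -1],
    [[0, 0, 0], [0, 0, 0], -1],
    [[0, 0, 0], [0, 0, 0], -1],
    [[0, 0, 0], [0, 0, 0], -1],
    [[0, 0, 0], [0, 0, 0], -1],
    [[0, 0, 0], [0, 0, 0], -1],
    [[0, 0, 0], [0, 0, 0], -1],
  ],
)

```text
clock: 20.1
ee_pos: [0.5792, 0.1339, 0.1786]
tool_rot: [-1.571, -0.001, -0.05]
contact_force: [-2.5, -0.8, 9.5]
opening: 0.0171
```

>>> move_arm(
  commands=[
    [[0, 0, 0], [0, 0, 0], -1],
    [[0, 0, 0], [0, 0, 0], -1],
    [[0, 0, 0], [0, 0, 0], -1],
    [[0, 0, 0], [0, 0, 0], -1],
    [[0, 0, 0], [0, 0, 0], -1],
    [[0, 0, 0], [0, 0, 0], -1],
    [[0, 0, 0], [0, 0, 0], -1],
    [[0, 0, 0], [0, 0, 0], -1],
  ],
)

```text
clock: 20.9
ee_pos: [0.5792, 0.1339, 0.1786]
tool_rot: [-1.571, -0.001, -0.05]
contact_force: [-2.1, -0.5, 10.0]
opening: 0.0173
```

```bash
python3 lk.py 12
```

```text
20.95 [0.5792 0.1339 0.1786] [-1.7 -0.4  9.8] [-0.25  0.68 -0.01]
21.0 [0.5792 0.1339 0.1786] [-1.5 -0.3  8.8] [-0.22  0.62 -0.01]
t []
s [([346.9, 231.6], 0.56)]
```

View pics/s12.png

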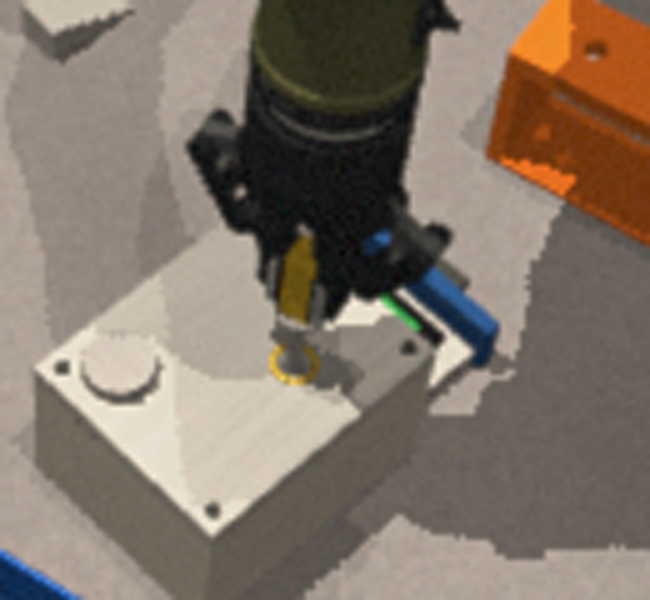

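View pics/t12.png

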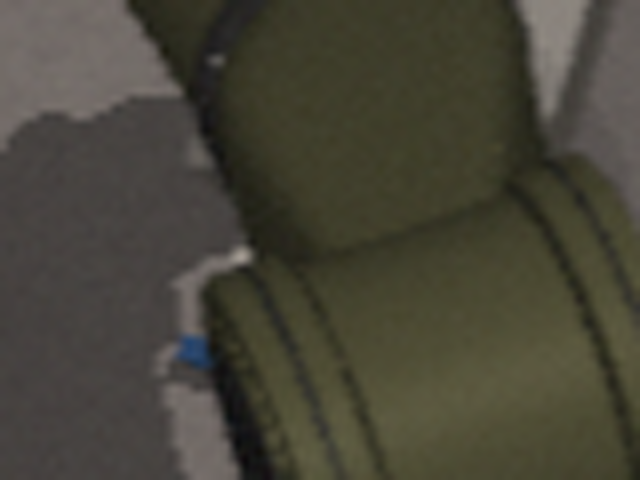

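The tray is well out, with its front corner at (195,350) in the top crop. I'll hold until it stops moving.

>>> move_arm(
  commands=[
    [[0, 0, 0], [0, 0, 0], -1],
    [[0, 0, 0], [0, 0, 0], -1],
    [[0, 0, 0], [0, 0, 0], -1],
    [[0, 0, 0], [0, 0, 0], -1],
    [[0, 0, 0], [0, 0, 0], -1],
    [[0, 0, 0], [0, 0, 0], -1],
    [[0, 0, 0], [0, 0, 0], -1],
    [[0, 0, 0], [0, 0, 0], -1],
  ],
)

```text
clock: 21.95
ee_pos: [0.5792, 0.1339, 0.1786]
tool_rot: [-1.571, -0.001, -0.05]
contact_force: [-2.2, -0.8, 8.7]
opening: 0.0174
```

>>> move_arm(
  commands=[
    [[0, 0, 0], [0, 0, 0], -1],
    [[0, 0, 0], [0, 0, 0], -1],
    [[0, 0, 0], [0, 0, 0], -1],
    [[0, 0, 0], [0, 0, 0], -1],
    [[0, 0, 0], [0, 0, 0], -1],
    [[0, 0, 0], [0, 0, 0], -1],
    [[0, 0, 0], [0, 0, 0], -1],
    [[0, 0, 0], [0, 0, 0], -1],
  ],
)

```text
clock: 22.75
ee_pos: [0.5792, 0.1339, 0.1786]
tool_rot: [-1.571, -0.001, -0.05]
contact_force: [-2.3, 0.5, 9.1]
opening: 0.0173
```

```bash
python3 lk.py 13
```

```text
22.8 [0.5792 0.1339 0.1786] [-2.  -1.   9.5] [-0.27  0.63 -0.04]
22.85 [0.5792 0.1339 0.1786] [-2.  -0.6  9.3] [-0.24  0.67  0.02]
t []
s [([352.0, 231.6], 0.86), ([323.9, 251.1], 0.49), ([320.3, 257.4], 0.17)]
```

View pics/s13.png

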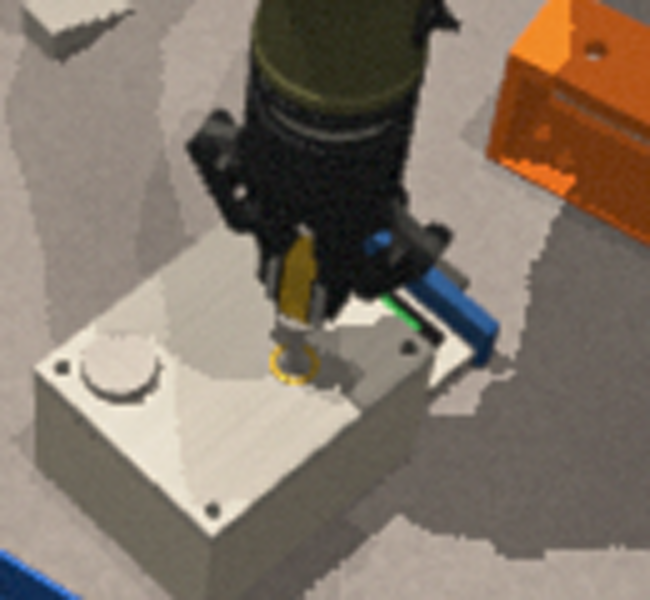

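View pics/t13.png

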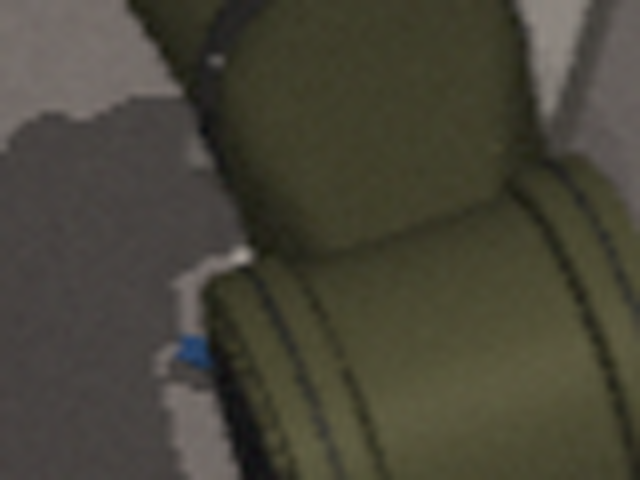

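The tray hasn't moved between the two looks, and its corner moved about 61 mm in all. I'll withdraw straight up.

>>> move_arm(
  commands=[
    [[0, -0.004, 0], [0, 0, 0], -1],
    [[0, -0.012, 0], [0, 0, 0], -1],
    [[0, -0.024, 0], [0, 0, 0], -1],
    [[0, -0.04, 0], [0, 0, 0], -1],
    [[0, -0.058, 0], [0, 0, 0], -1],
    [[0, -0.076, 0], [0, 0, 0], -1],
    [[0, -0.092, 0], [0, 0, 0], -1],
    [[0, -0.095, 0], [0, 0, 0], -1],
  ],
)

```text
clock: 23.8
ee_pos: [0.58, 0.1342, 0.2745]
tool_rot: [-1.569, -0.004, -0.05]
contact_force: [0.2, 0.2, -1.0]
opening: 0.0173
```

```bash
python3 lk.py 14; python3 go.py .525 -.291 .27 -.05
```

```text
23.85 [0.5796 0.134  0.2737] [-0.4  0.8 -0.8] [-0.04  0.02 -0.02]
23.9 [0.5791 0.1338 0.2726] [ 1.   0.3 -1. ] [0.02 0.03 0.01]
t [([201.9, 252.8], 0.44)]
s [([349.1, 231.0], 0.9)]
clk 24.05 pos [0.5783 0.1335 0.2712] rpy [-1.5715  0.0019 -0.0497] F [-0.3 -0.8 -0.1] op 0.0174 q [-0.09  0.63 -0.37  1.63  0.27  0.94  0.96]
shift [-0.0322  0.0015 -0.4266] turn [ 0.0007  0.0003 -0.0019]
```

View pics/s14.png

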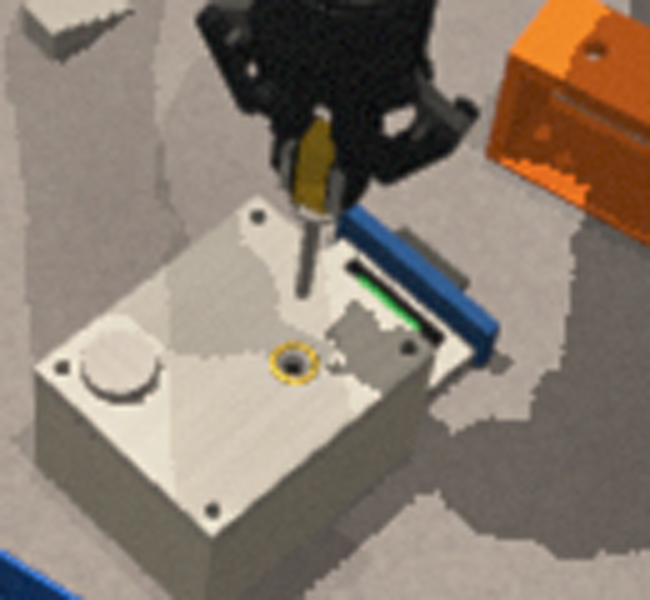

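>>> move_arm(
  commands=[
    [[-0.002, -0.003, -0.025], [0, 0, 0], -1],
    [[-0.005, -0.005, -0.065], [0, 0, 0], -1],
    [[-0.008, -0.005, -0.11], [0, 0, 0], -1],
    [[-0.012, -0.005, -0.155], [0, 0, 0], -1],
    [[-0.015, -0.005, -0.2], [0, 0, 0], -1],
    [[-0.018, -0.005, -0.245], [0, 0, 0], -1],
    [[-0.022, -0.005, -0.29], [0, 0, 0], -1],
    [[-0.025, -0.005, -0.33], [0, 0, 0], -1],
  ],
)

```text
clock: 24.85
ee_pos: [0.5363, -0.1972, 0.2762]
tool_rot: [-1.571, 0.002, -0.051]
contact_force: [0.4, 0.2, -1.5]
opening: 0.017
```

```bash
python3 go.py .525 -.291 .236 -.05
```

```text
clk 24.85 pos [ 0.5363 -0.1972  0.2762] rpy [-1.571   0.0019 -0.0511] F [ 0.4  0.2 -1.5] op 0.017 q [ 0.51  0.6  -0.4   1.69  0.28  0.92  1.52]
shift [-0.0064  0.0403 -0.0942] turn [ 0.0002 -0.0011 -0.0019]
```

>>> move_arm(
  commands=[
    [[-0.002, 0, -0.03], [0, 0, 0], -1],
    [[-0.004, 0, -0.06], [0, 0, 0], -1],
    [[-0.006, 0.005, -0.082], [0, 0, 0], -1],
    [[-0.0064, 0.015, -0.0942], [0, 0, 0], -1],
    [[-0.0064, 0.025, -0.0942], [0, 0, 0], -1],
    [[-0.0064, 0.035, -0.0942], [0, 0, 0], -1],
    [[-0.0064, 0.04, -0.0942], [0, 0, 0], -1],
    [[-0.0064, 0.04, -0.0942], [0, 0, 0], -1],
  ],
)

```text
clock: 25.65
ee_pos: [0.5264, -0.2864, 0.2361]
tool_rot: [-1.569, 0.002, -0.047]
contact_force: [-0.3, -0.1, -1.0]
opening: 0.0175
```

```bash
sed -i 's/crop(b,300,210,50,50,12/crop(b,175,135,50,50,12/; s/^crop/c=viewer.capture("top");pickle.dump(c,open("a%s.pkl"%n,"wb"));crop(c,310,200,50,50,12,f"pics\/ht{n}.png")\ncrop/' look.py; python3 look.py 15
```

```text
clk 25.9 [ 0.527  -0.2877  0.2375] [0.0001 0.0006 0.0004] F [-0.3  0.4 -1.9] 0.0172 [-1.5711e+00 -1.0000e-03 -4.9300e-02]
```

View pics/h15.png

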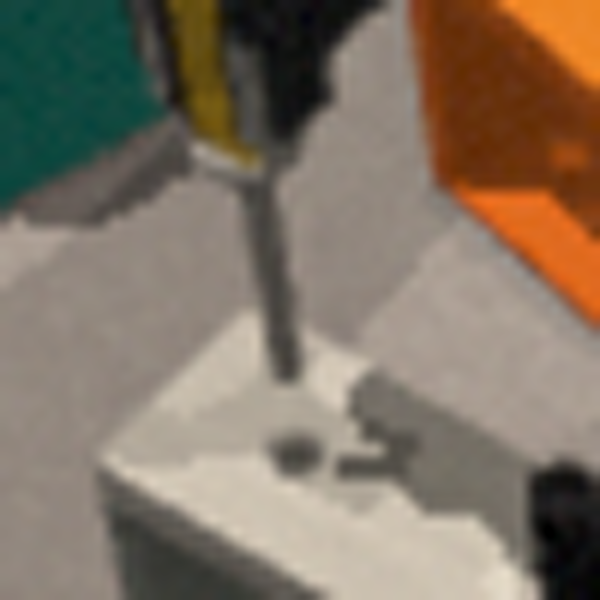

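View pics/ht15.png

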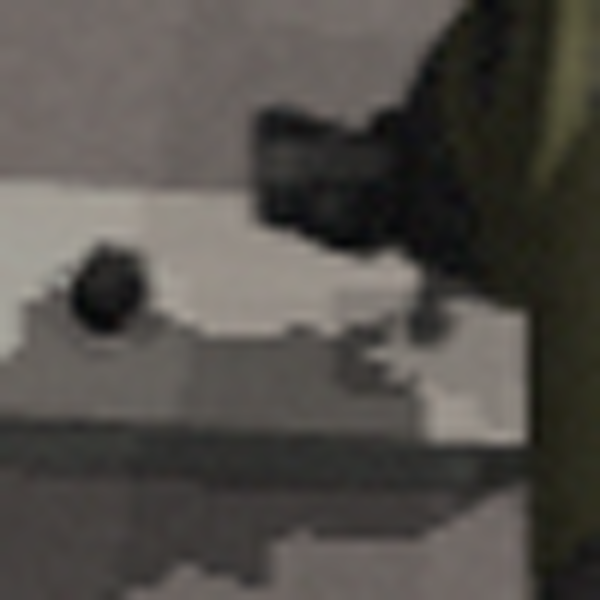

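```bash
cat > nose.py <<'E'
from h import *
import pickle,sys
n,nx,ny,hx,hy,nz=sys.argv[1],*map(float,sys.argv[2:7])
b=pickle.load(open("b%s.pkl"%n,"rb"));k=12
fi=lambda u:(np.array(u)+.5)/k-.5+[175,135]
H=atz(b,fi((hx,hy)),.1);N=atz(b,fi((nx,ny)),nz)
g=(proj(b,[*H[:2],nz])-[175,135]+.5)*k-.5
print("H",H.round(4),"nose",N.round(4),"move dx,dy mm",((H-N)[:2]*1e3).round(2),"apex if centred",g.round(1))
print("vertical slope", proj(b,[*H[:2],nz+.08])-proj(b,[*H[:2],nz]))
im=b["pixels"].astype(int)
E
python3 nose.py 15 285.5 373 297 454 .1309
python3 go.py .525 -.2915 .2185 -.05
python3 - <<'E'
import pickle
b=pickle.load(open("b15.pkl","rb"));im=b["pixels"].sum(2)//3
for r in range(150,178): print(r,im[r,192:206].tolist())
a=pickle.load(open("a15.pkl","rb"));im=a["pixels"].sum(2)//3
for r in range(220,232): print(r,im[r,338:354].tolist())
E
```

```text
H [ 0.5253 -0.2907  0.1   ] nose [ 0.526  -0.2892  0.1309] move dx,dy mm [-0.76 -1.55] apex if centred [282.  368.2]
vertical slope [ -3.4498839  -19.68177853]
clk 25.95 pos [ 0.5268 -0.2882  0.2377] rpy [-1.5711e+00 -9.0000e-04 -4.9500e-02] F [ 1.4 -1.1 -1.2] op 0.0169 q [ 0.64  0.68 -0.38  1.65  0.31  0.87  1.66]
shift [-0.0017  0.0192 -0.0033] turn [0.0003 0.0005 0.0009]
150 [132, 119, 96, 74, 73, 79, 132, 138, 136, 138, 138, 139, 139, 136]
151 [135, 134, 131, 75, 69, 75, 134, 135, 139, 137, 139, 137, 134, 136]
152 [132, 136, 135, 95, 73, 74, 117, 138, 141, 135, 136, 135, 137, 133]
153 [134, 137, 133, 101, 70, 72, 103, 139, 141, 137, 133, 137, 135, 135]
154 [135, 136, 133, 105, 74, 72, 100, 136, 138, 133, 133, 134, 135, 135]
155 [138, 135, 134, 115, 74, 73, 91, 133, 138, 131, 132, 135, 134, 137]
156 [133, 135, 136, 124, 81, 69, 80, 135, 139, 136, 135, 137, 136, 137]
157 [135, 135, 136, 132, 88, 67, 81, 137, 137, 135, 135, 136, 135, 135]
158 [135, 135, 131, 133, 98, 71, 73, 119, 138, 138, 137, 136, 137, 136]
159 [135, 135, 134, 135, 114, 74, 72, 101, 134, 136, 135, 133, 134, 133]
1
[... 1540 characters left out ...]
23 [145, 145, 147, 147, 146, 147, 125, 64, 46, 45, 39, 27, 26, 28, 30, 26]
224 [125, 127, 126, 126, 127, 121, 94, 46, 49, 54, 58, 52, 34, 30, 31, 29]
225 [123, 123, 123, 124, 123, 111, 82, 48, 65, 102, 119, 106, 97, 67, 50, 43]
226 [123, 124, 123, 107, 84, 91, 48, 45, 55, 81, 111, 125, 125, 124, 124, 102]
227 [105, 65, 65, 62, 84, 96, 49, 46, 52, 84, 119, 126, 125, 128, 127, 106]
228 [63, 62, 59, 60, 93, 109, 71, 65, 82, 109, 125, 125, 124, 126, 125, 105]
229 [60, 59, 90, 122, 124, 122, 120, 115, 115, 125, 127, 124, 126, 128, 126, 105]
230 [60, 60, 64, 63, 94, 124, 122, 124, 126, 125, 126, 125, 122, 124, 125, 104]
231 [59, 60, 60, 60, 92, 107, 94, 125, 124, 125, 125, 125, 126, 124, 128, 104]
```

>>> move_arm(
  commands=[
    [[-0.0007, 0, -0.0026], [0, 0, 0], -1],
    [[-0.0007, 0.004, -0.0026], [0, 0, 0], -1],
    [[-0.0007, 0.008, -0.0026], [0, 0, 0], -1],
    [[-0.0007, 0.012, -0.0026], [0, 0, 0], -1],
    [[-0.0007, 0.016, -0.0026], [0, 0, 0], -1],
    [[-0.0007, 0.02, -0.0026], [0, 0, 0], -1],
    [[-0.0007, 0.0215, -0.0026], [0, 0, 0], -1],
    [[-0.0007, 0.0215, -0.0026], [0, 0, 0], -1],
  ],
)

```text
clock: 26.75
ee_pos: [0.5255, -0.2908, 0.2153]
tool_rot: [-1.57, 0.001, -0.05]
contact_force: [0.2, 0.4, -0.8]
opening: 0.0173
```

```bash
python3 look.py 16
```

```text
clk 27.0 [ 0.5258 -0.291   0.2158] [0.     0.0001 0.0001] F [-0.3  0.2 -1.2] 0.0174 [-1.5709e+00 -4.0000e-04 -4.9700e-02]
```

View pics/h16.png

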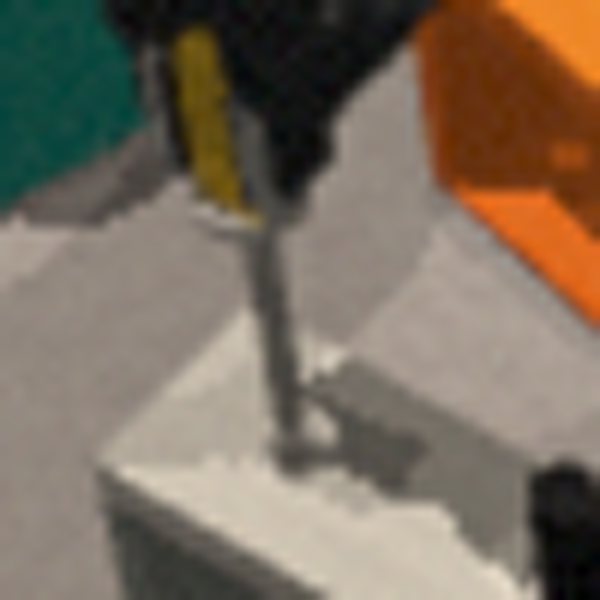

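View pics/ht16.png

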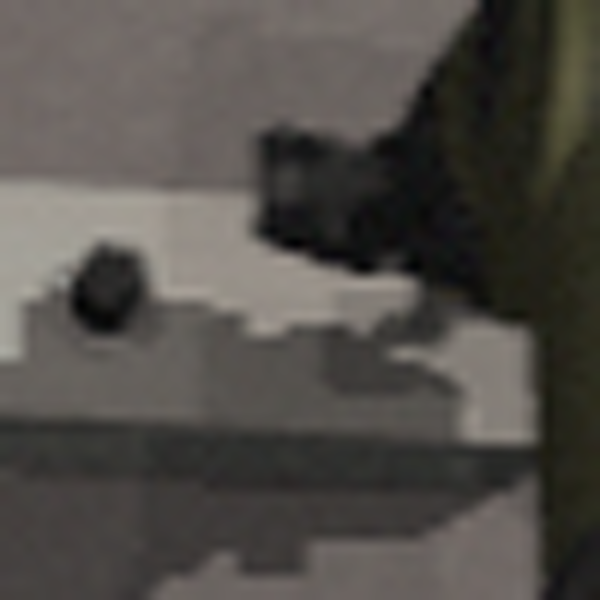

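```bash
python3 nose.py 16 288.5 433 297 454 .1092
python3 - <<'E'
import pickle
b=pickle.load(open("b16.pkl","rb"));im=b["pixels"].sum(2)//3
for r in range(158,177): print(r,im[r,192:208].tolist())
E
```

```text
H [ 0.5253 -0.2907  0.1   ] nose [ 0.5268 -0.2908  0.1092] move dx,dy mm [-1.55  0.06] apex if centred [292.6 428.8]
vertical slope [ -3.36731068 -19.21069379]
158 [137, 137, 132, 118, 72, 70, 93, 135, 141, 139, 134, 137, 138, 137, 135, 137]
159 [136, 134, 135, 128, 79, 66, 79, 136, 136, 134, 136, 135, 132, 134, 131, 138]
160 [137, 134, 139, 141, 82, 68, 79, 132, 136, 133, 130, 135, 136, 132, 140, 155]
161 [132, 138, 157, 177, 118, 73, 70, 117, 135, 130, 132, 133, 135, 139, 155, 156]
162 [135, 154, 183, 183, 137, 76, 74, 119, 149, 137, 132, 132, 137, 151, 159, 155]
163 [153, 180, 189, 184, 144, 80, 75, 119, 166, 157, 153, 139, 151, 154, 159, 157]
164 [179, 183, 185, 183, 161, 85, 71, 100, 168, 174, 193, 176, 148, 154, 158, 155]
165 [185, 184, 179, 171, 163, 87, 67, 85, 165, 168, 186, 127, 113, 126, 143, 154]
166 [184, 182, 167, 167, 162, 91, 68, 84, 154, 106, 116, 106, 111, 110, 115, 133]
167 [168, 169, 167, 166, 165, 112, 71, 67, 91, 104, 107, 112, 109, 109, 109, 113]
168 [165, 168, 167, 169, 167, 128, 76, 74, 109, 95, 86, 108, 108, 109, 112, 111]
169 [169, 164, 164, 166, 166, 135, 75, 73, 122, 155, 100, 82, 88, 110, 108, 110]
170 [168, 166, 167, 164, 168, 161, 90, 79, 134, 164, 159, 88, 77, 82, 86, 105]
171 [168, 166, 168, 168, 165, 143, 106, 90, 114, 139, 151, 92, 78, 81, 79, 82]
172 [170, 169, 167, 170, 165, 125, 87, 77, 79, 93, 98, 82, 76, 80, 82, 81]
173 [191, 190, 171, 190, 175, 156, 89, 69, 81, 93, 95, 92, 79, 80, 77, 81]
174 [195, 194, 190, 194, 197, 191, 134, 107, 119, 150, 161, 158, 100, 93, 81, 77]
175 [196, 194, 193, 194, 197, 196, 189, 171, 169, 174, 168, 162, 159, 155, 99, 80]
176 [195, 193, 194, 195, 192, 192, 194, 193, 197, 193, 171, 169, 164, 165, 158, 125]
```

Here the nose apex at (291,426) is within 3 crop pixels of the centred prediction (293,429). I'll insert a little first.

>>> move_arm(
  commands=[
    [[0, 0.003, 0], [0, 0, 0], -1],
    [[0, 0.006, 0], [0, 0, 0], -1],
    [[0, 0.009, 0], [0, 0, 0], -1],
    [[0, 0.012, 0], [0, 0, 0], -1],
    [[0, 0.015, 0], [0, 0, 0], -1],
    [[0, 0.018, 0], [0, 0, 0], -1],
    [[0, 0.02, 0], [0, 0, 0], -1],
    [[0, 0.02, 0], [0, 0, 0], -1],
  ],
)

```text
clock: 27.85
ee_pos: [0.5254, -0.2909, 0.1953]
tool_rot: [-1.571, 0.001, -0.05]
contact_force: [-0.3, -0.0, -0.5]
opening: 0.017
```

```bash
python3 look.py 17
```

```text
clk 28.1 [ 0.5257 -0.291   0.1957] [0.0001 0.0001 0.0002] F [ 0.2  1.2 -0.8] 0.0174 [-1.5709e+00 -4.0000e-04 -4.9800e-02]
```

View pics/h17.png

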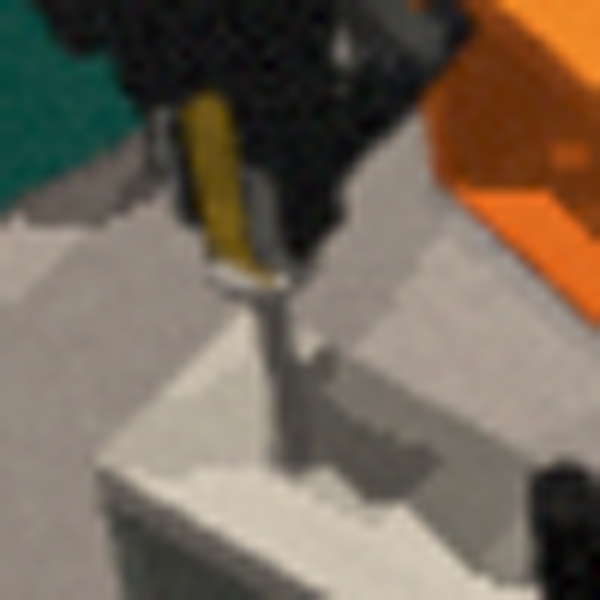

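The nose is 11 mm into the socket with no force. I'll continue down.

>>> move_arm(
  commands=[
    [[0, 0.006, 0], [0, 0, 0], -1],
    [[0, 0.013, 0], [0, 0, 0], -1],
    [[0, 0.021, 0], [0, 0, 0], -1],
    [[0, 0.029, 0], [0, 0, 0], -1],
    [[0, 0.037, 0], [0, 0, 0], -1],
    [[0, 0.045, 0], [0, 0, 0], -1],
    [[0, 0.051, 0], [0, 0, 0], -1],
    [[0, 0.053, 0], [0, 0, 0], -1],
  ],
)

```text
clock: 28.95
ee_pos: [0.5252, -0.2907, 0.1417]
tool_rot: [-1.57, 0.001, -0.05]
contact_force: [-0.4, 0.4, -0.4]
opening: 0.0176
```

```bash
python3 look.py 18
```

```text
clk 29.2 [ 0.5257 -0.2909  0.1426] [0.0003 0.0002 0.0006] F [ 0.4 -1.1 -1. ] 0.0174 [-1.571e+00 -7.000e-04 -4.980e-02]
```

View pics/h18.png

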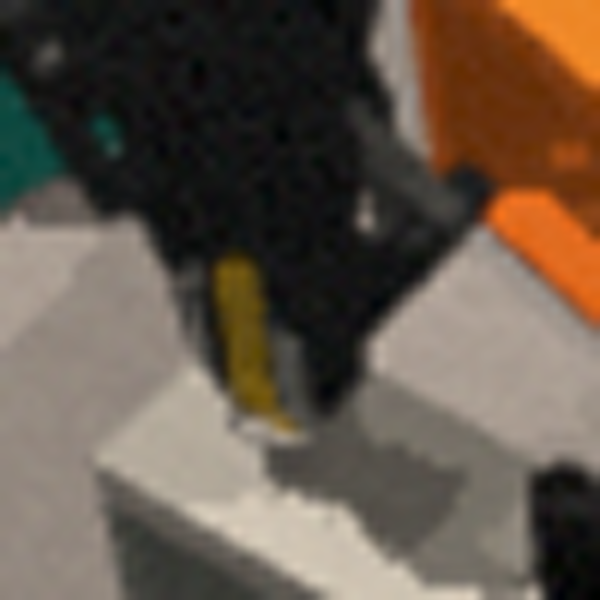

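>>> move_arm(
  commands=[
    [[0, 0.002, 0], [0, 0, 0], -1],
    [[0, 0.005, 0], [0, 0, 0], -1],
    [[0, 0.008, 0], [0, 0, 0], -1],
    [[0, 0.011, 0], [0, 0, 0], -1],
    [[0, 0.013, 0], [0, 0, 0], -1],
    [[0, 0.0145, 0], [0, 0, 0], -1],
    [[0, 0.0145, 0], [0, 0, 0], -1],
    [[0, 0.0145, 0], [0, 0, 0], -1],
  ],
)

```text
clock: 30.05
ee_pos: [0.5257, -0.2909, 0.1282]
tool_rot: [-1.571, -0.0, -0.05]
contact_force: [-0.9, 0.4, -0.7]
opening: 0.017
```

```bash
python3 look.py 19
```

```text
clk 30.3 [ 0.5257 -0.2909  0.1283] [0. 0. 0.] F [-0.2  0.2 -0.3] 0.0173 [-1.5708e+00 -2.0000e-04 -4.9800e-02]
```

View pics/h19.png

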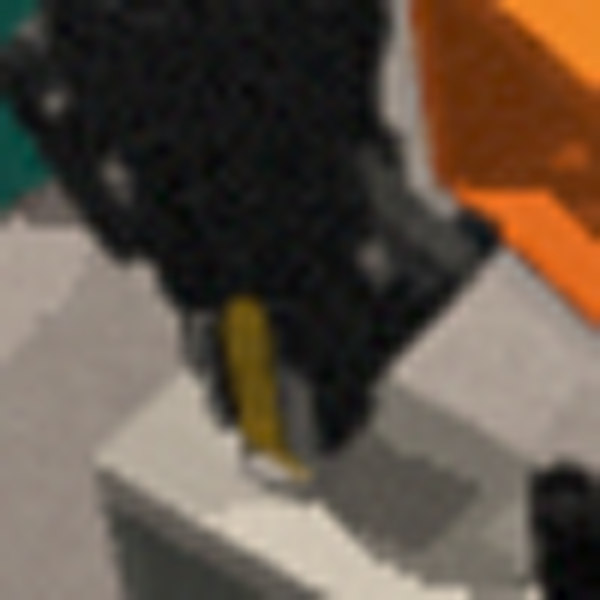

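Not seated yet, at 1.7 mm above the seated height. I'll lower in two small steps until the force rises.

>>> move_arm(
  commands=[
    [[0, 0.0004, 0], [0, 0, 0], -1],
    [[0, 0.0008, 0], [0, 0, 0], -1],
    [[0, 0.0012, 0], [0, 0, 0], -1],
    [[0, 0.0015, 0], [0, 0, 0], -1],
    [[0, 0.0018, 0], [0, 0, 0], -1],
    [[0, 0.0018, 0], [0, 0, 0], -1],
    [[0, 0.0018, 0], [0, 0, 0], -1],
    [[0, 0.0018, 0], [0, 0, 0], -1],
  ],
)

```text
clock: 31.15
ee_pos: [0.5256, -0.2909, 0.1266]
tool_rot: [-1.571, -0.0, -0.05]
contact_force: [-1.3, -0.3, 3.0]
opening: 0.0174
```

>>> move_arm(
  commands=[
    [[0, 0, 0], [0, 0, 0], -0.4],
    [[0, 0, 0], [0, 0, 0], -0.2],
    [[0, 0, 0], [0, 0, 0], 0],
    [[0, 0, 0], [0, 0, 0], 0.3],
    [[0, 0, 0], [0, 0, 0], 0.6],
    [[0, 0, 0], [0, 0, 0], 1],
    [[0, 0, 0], [0, 0, 0], 1],
    [[0, 0, 0], [0, 0, 0], 1],
  ],
)

```text
clock: 31.95
ee_pos: [0.5257, -0.2909, 0.1264]
tool_rot: [-1.571, -0.0, -0.05]
contact_force: [0.0, -0.3, -0.0]
opening: 0.0856
```

```bash
python3 look.py 20; python3 go.py .5255 -.2905 .25 -.05
```

```text
clk 32.2 [ 0.5256 -0.2909  0.1264] [0. 0. 0.] F [ 0.7 -0.4  0.1] 0.0854 [-1.5707 -0.     -0.0498]
clk 32.25 pos [ 0.5256 -0.291   0.1264] rpy [-1.5707  0.     -0.0498] F [-0.6 -0.3 -0.5] op 0.0853 q [ 0.61  0.83 -0.32  1.74  0.39  0.64  1.59]
shift [-1.000e-04 -1.236e-01  5.000e-04] turn [-0.0001  0.0002 -0.    ]
```

View pics/h20.png

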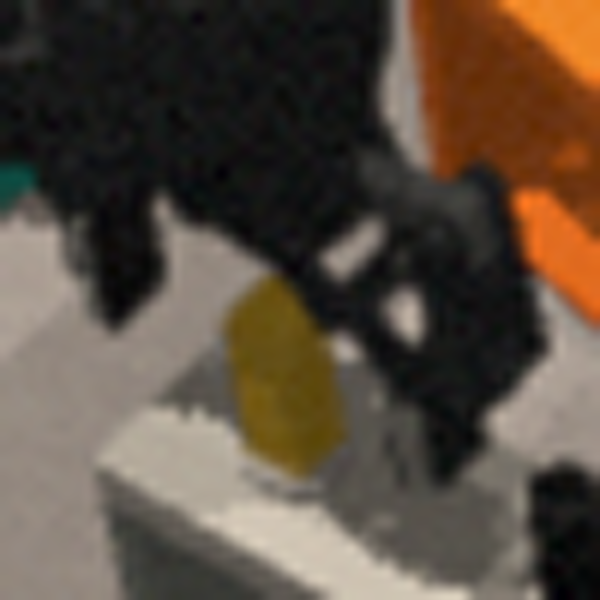

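The pin stands released, with the fingers clear on both sides. I'll go straight up.

>>> move_arm(
  commands=[
    [[0, -0.005, 0], [0, 0, 0], 1],
    [[0, -0.015, 0], [0, 0, 0], 1],
    [[0, -0.03, 0], [0, 0, 0], 1],
    [[0, -0.05, 0], [0, 0, 0], 1],
    [[0, -0.08, 0], [0, 0, 0], 1],
    [[0, -0.11, 0], [0, 0, 0], 1],
    [[0, -0.14, 0], [0, 0, 0], 1],
    [[0, -0.15, 0], [0, 0, 0], 1],
  ],
)

```text
clock: 33.05
ee_pos: [0.5274, -0.2913, 0.2805]
tool_rot: [-1.573, -0.006, -0.05]
contact_force: [0.8, -0.4, 0.2]
opening: 0.0853
```

>>> move_arm(
  commands=[
    [[-0.02, -0.01, 0], [0, 0, 0], 1],
    [[-0.06, -0.03, 0], [0, 0, 0], 1],
    [[-0.09, -0.05, 0], [0, 0, 0], 1],
    [[-0.12, -0.06, 0], [0, 0, 0], 1],
    [[-0.12, -0.06, 0], [0, 0, 0], 1],
    [[-0.12, -0.06, 0], [0, 0, 0], 1],
    [[-0.12, -0.06, 0], [0, 0, 0], 1],
    [[-0.12, -0.06, 0], [0, 0, 0], 1],
  ],
)

```text
clock: 33.85
ee_pos: [0.4066, -0.2846, 0.3358]
tool_rot: [-1.57, 0.0, -0.049]
contact_force: [-0.4, 0.3, 0.5]
opening: 0.0853
```

```bash
python3 - <<'E'
from workcell import viewer,bot
from h import *
a=viewer.capture("top");b=viewer.capture("scene");s=bot.sense();print(s["clock"],s["ee_pos"],s["dq"].round(3))
cv2.imwrite("pics/fs.png",b["pixels"][:,:,::-1]);cv2.imwrite("pics/ft.png",a["pixels"][:,:,::-1])
crop(b,170,145,80,75,8,"pics/frs.png");crop(a,165,165,100,80,7,"pics/fdt.png")
for nm,p in(("t",a),("s",b)):
  d=viewer.tip_of(p,"tray_front")[:2];print(nm,[(x["uv"],x["score"],atz(p,x["uv"],.04).round(4)) for x in d])
q=(.5897,.1067,-.2886);c,si=np.cos(q[2]),np.sin(q[2])
for x in(-.08,-.14,-.145):print("front pred",x,q[0]+c*x,q[1]+si*x)
E
```

```text
33.95 [ 0.40642679 -0.28466413  0.33580571] [ 0.004 -0.004  0.     0.003 -0.001  0.001  0.001]
t [([202.5, 250.7], 0.69, array([0.4563, 0.1528, 0.04  ])), ([329.7, 228.6], 0.54, array([ 0.5244, -0.2515,  0.04  ]))]
s [([350.4, 233.3], 0.65, array([0.4505, 0.1553, 0.04  ])), ([399.8, 323.1], 0.39, array([0.6249, 0.377 , 0.04  ]))]
front pred -0.08 0.5130085384465422 0.12946883231073758
front pred -0.14 0.4554899422814487 0.14654545654379078
front pred -0.145 0.45069672593435756 0.14796850856321186
```

View pics/fs.png

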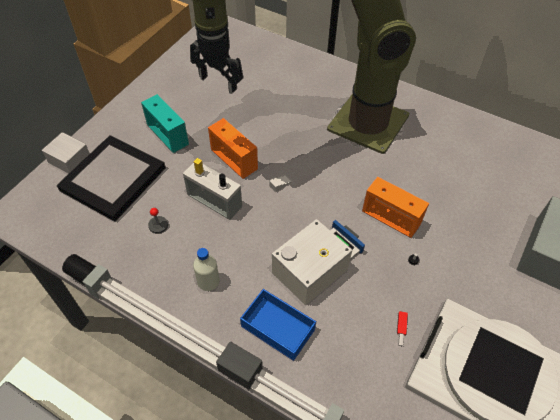

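View pics/frs.png

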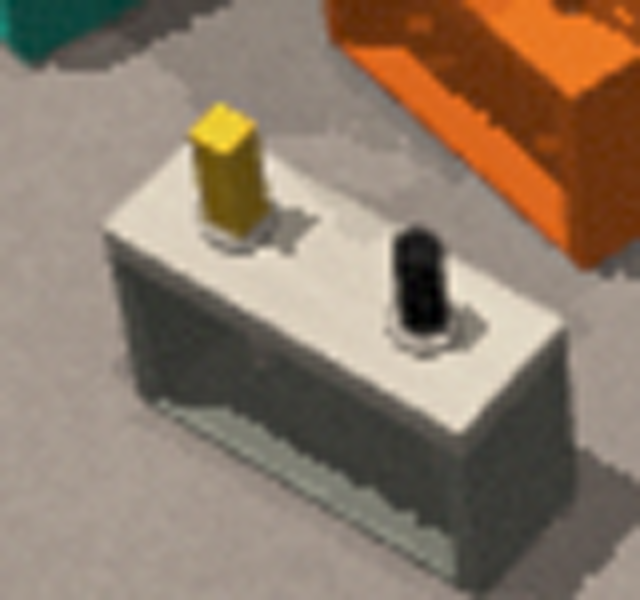

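View pics/fdt.png

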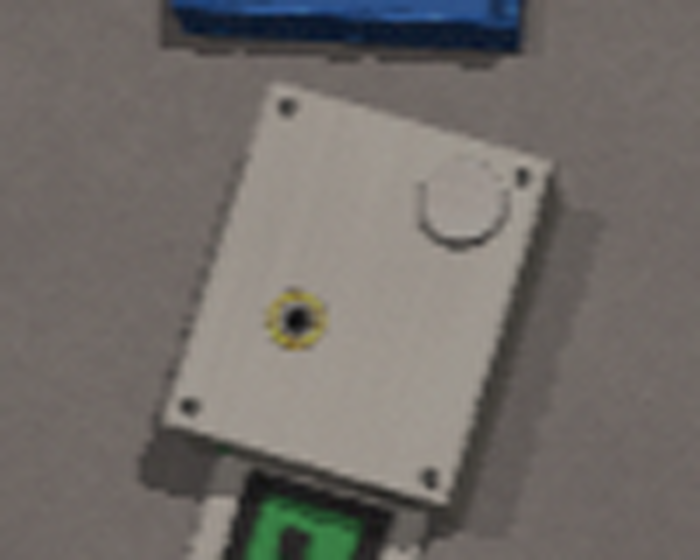

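The pin stands upright in its socket, collar down, within a pixel of its starting place (223,128 in the crop). The gauge and puck haven't moved, and the tray front is at about x = 0.45 to 0.456, which fits 60 mm out.

```bash
python3 -c "
from workcell import bot
print(bot.sign_off())"
```

```text
the job is handed in; nothing more can be done
None
```

The tray is fully out, the pin is back upright in its own socket with the gripper let go, and the job was handed in at about 34 s of the 72 s allowed.

**Press:** I took the pin through the yellow-ringed hole and met the latch pad about 21 to 25 mm below the top face. The highest wrist reading I saw was about 11 N, well under the 25 N limit. I kept the pad down until two looks about 2 s apart showed the tray no longer moving.

**Last checks:**
- **Tray:** its front corner moved about 61 mm in the top view. The tray front measured at x ≈ 0.450 to 0.456 m, against 0.455 m predicted for 60 mm out, but y read 6 to 9 mm more than predicted. That point came from the networks, which can be a little off.
- **Pin:** it stands collar down on the plate, within about a pixel of where it started.
- **Other things:** the gauge and puck are where they were, nothing else looked moved, and the arm is clear of everything.

**Disagreements:**
- **Cameras:** the two views differed by 2 to 3 mm on absolute positions, so I lined the pin up by relative measurements. It went into the hole and the socket with no noticeable side force.
- **Latch force:** it read about 2 N higher than the quoted spring figures before the tray let go, then dropped to about 9 N.

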